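# Latch the second check weight under the first on the hanging force gauge

### The arm

A 6-joint arm with a two-finger parallel gripper is mounted at the origin on a cart in front of the work surface, level with it; the furniture and walls round the work are solid. World frame = base frame: x ahead of the robot, y to its left, z up, the work surface at z = 0. Lengths are in m, angles in rad, forces in N, time in s.
With the tool pointing down it reaches from about 0.4 to 0.825 m from the base axis. Payload 7 kg.
Tool frame: the origin (TCP) lies at the centre of the arm's flange, where the gripper is bolted on; the fingertips stand 178 mm ahead of it and the grasp point (between the pads) lies 159 mm ahead of it; z points along the fingers, y is the line along which they close (so a half turn about z gives the same grasp; the last joint's range is limited). The gripper opens to 88 mm and grips with 3 to 60 N. Pads are 19 mm wide; open, the fingers measure 130 mm over their backs; the gripper's body (78 mm by 193 mm) begins 47 mm behind the grasp point.
Start: joints at [1.417, 0.359, 0.012, 0, -1.224, -0.288], TCP at [0.289, 0.61, 0.405] pointing down, gripper open.
Joint ranges: [-3.07, 3.07], [-1.43, 2.12], [-1.02, 1.25], [-3.03, 1.67], [-3.05, -0], [-3.03, 3.03]. Speed limits (rad/s): [2.39, 2.39, 3.01, 3.14, 3.14, 3.14].

### API

Orientations are given as a 3x3 rotation matrix whose columns are the frame's x, y, z axes.
In Python, from bench import arm, viewer gives the robot as it stands. The module is installed in compiled form; this text tells all that it offers.
- The arm moves only by the tool arm_command, never from a script. Its argument "moves" is one flat list of numbers, 4 for each row, row after row: the shift along the tool's x, y, z in m, then the turn about the tool's z in rad. A call has 1 to 5 rows; each row is the pose to reach, as a shift and turn from the pose commanded when the call began, along the tool's axes at that moment; what a row does not reach only later rows make up. A row lasts 1/12 s, in which the tool goes at most 41.7 mm and 7.16 degrees, less where a joint would pass 70% of its speed; a pose out of reach is approached as far as the arm can. A call with a gripper value outside its range is refused whole. "jaw" is the opening, from -1 (shut) to 1 (fully open), so that 0 is half open, set as the call begins (left out, the last holds). The fingers move at their own pace and stop on an object; "newtons" is the grip in N (left out, the last holds). Time passes only in rows, so rows that repeat a pose let the fingers close. It gives the time, the measured TCP pose, the force, the opening and the grip force at its end, in the units of the state.
- arm.get_obs(): the state, without advancing time (a new reading comes with each control period).
- viewer.read_camera(name): name is "side" or "top" or "wrist"; returns the picture (480x640x3 uint8, blue, green, red); there is no depth.
- viewer.get_calibration(name): a dict with "mtx" (3x3 intrinsics, pixels), "distortion" ([k1, k2, p1, p2, k3] as OpenCV has them; the pictures are not rectified), "origin" and "attitude" of the camera in the world. Camera axes: x right, y up, looking along -z (the intrinsics and any distortion apply to the point x, -y, -z); pixel columns grow to the right and rows downward; lengths in m; the calibration is good to about 2 mm. A picture is of the moment at which its call begins: read the wrist's pose just before it. get_calibration takes no time and is no camera call; for the wrist camera it gives the pose at the moment of the call.
- arm.finish_job(): hands the job in; it is judged then, once.
Trained networks look in the newest picture that a camera, given by its name, has taken for a name from the list of things; names that differ only in an ending like _2 or _b are one class to them, and where a whole thing is asked for, a point or a joint stands for the part that bears it (a point fixed in the world has none). Each returns a list of dicts, best first, with "confidence" (0 to 1); they miss things now and then, are a little off and sometimes report something else, mostly with a low value. They report only what shows in the picture. A call takes as long as a camera call. They do not tell look-alikes from the thing itself.
- viewer.trace(camera, query): "region" (480x640 bool, what is visible of it) and "box" ([left, top, right, bottom] in pixels, round what is visible of it).
- viewer.spot_point(camera, query): "location" ([row, column] in pixels: a listed point, or the origin of a listed thing).
The state is a dict: "time": time; "joint_positions": joint angles; "qvel": joint speeds; "joint_efforts": joint torques, N m; "eef_pos": TCP position; "eef_rot": TCP orientation; "ft_force": force on the tool from outside, world axes, zero at the start; "moment": the same for the moment, N m; "width": finger opening in m; "finger_force": force on a finger pad.
Only numpy, scipy, OpenCV 4.12 (cv2) and the standard library are available. Lean on these libraries where they do the work, as an engineer would, in place of code of your own. Each camera call takes 0.05 s, during which the arm holds its last target. There are 200 camera calls.

### The job

The dial force gauge is being checked and its first weight already hangs on it. Take the longer of the two loose check weights, thread its hook through the loop under the hanging weight and press it down, gently so as not to overload the gauge, until the loop's pin has clicked past the spring latch to the top of the hook and the latch is shut behind it; then let go, so that both weights hang still in one chain. Leave the short weight where it stands and do not knock over the glassware.

Things in the scene. Friction and masses are not known exactly. Their poses are not given: they have to be found in the camera images.
- long_weight: The longer loose check weight, plain steel, 157 mm tall, about 0.34 kg, standing on the bench. Origin at the centre of its underside, z up. A cylinder 35 mm across and 55 mm high (grip it here), a thin neck, then a flat steel hook 6 mm thick in its own y-z plane; hook's back bar on the -y side, nose on the +y side, mouth entered from +y.
- hook_nose (a point): Lower end of the hook's nose, 125 mm up at y = +10 mm (nose 6.5 mm thick in y, the hook spans y = -13.5 to 13.5). Below it is a 20 mm gap, open to +y, down to the hook's crosspiece (top at 105 mm); the hook's roof tops out at 157 mm.
- hook_seat (a point): Point inside the top of the long weight's hook (0, 0, 147 mm in its frame) where the centre of the loop's pin lies when fully home, under a V-shaped roof.
- latch (a joint): Spring latch in the long weight's hook, rad: 0 shut (a level finger 130 mm up, from the back bar to the nose, just above the nose's end), 1.4 open. It swings only up into the hook: a pin pressed against it from below travels about 15 mm to get past, then it springs shut under the pin. This takes about 7 to 11 N, most near the back bar; the weight's own weight is not enough.
- upper_weight: The first check weight, steel, 31 mm across, 26 mm high, 0.2 kg, already hanging on the gauge, free to swing. Origin at the centre of its underside, z up. Below it is its loop: two upright flat legs 14 mm wide (y), 3 mm thick, 12 mm apart (x = -6 and +6), joined below by a cross pin along x; a hook goes in along y with its plane in the loop's y-z plane, from either side.
- lower_pin (a point): Centre of the loop's cross pin (6 mm thick, along the upper weight's x), 54 mm below the upper weight's origin. The loop is free for 48 mm above this point; its legs end 7 mm below it.
- upper_seat (a point): Point at the top of the upper weight's own hook, where the gauge's pin lies.
- gauge_pin (a point): Centre of the cross pin at the lower end of the gauge's stem, on which the upper weight hangs.
- stand: Dial force gauge on its fixed stand: grey base plate 180 x 125 x 12 mm, aluminium column starting 74 mm behind the hanging line, 0.5 m high, round dial facing the robot, 0.42 m up. Origin on the bench under the hanging line, +x towards the column.
- gauge (a joint): How far the gauge's stem is drawn down, m: about 0 with the first weight alone, 2 mm more per newton, so the whole chain sinks under a push. Overloaded beyond 0.036 (18 N on top of the first weight); the long weight alone gives about 0.007.
- short_weight: The shorter loose check weight, 29 mm across, 112 mm tall with its hook, standing on the bench; to be left alone. Origin at the centre of its underside.
- beaker_100: Empty glass beaker, 54 mm across, 69 mm high, standing at the left; a bystander. Origin at the centre of its underside.
- conical_flask_50: Empty conical glass flask, 51 mm across, 85 mm high, standing at the left; a bystander. Origin at the centre of its underside.
Things that resemble listed ones, but are neither listed nor needed, are in the scene too. Leave any orange look-alike of the long_weight alone.

How it is judged:
By the outcome, as a careful person would: the job done as asked, in the order asked, and still so for the second after the job is handed in, with the robot touching nothing.
It also fails if it takes over 46 s, if anything falls off the work surface, if the arm or the gripper's body presses on something with over 40 N, if the wrist force passes 120 N, or if a joint passes its speed limit or range.

## Working session

There is one attempt and no reset: what is moved stays moved. The work goes in short steps, Python scripts to look and compute and a tool call to move; the robot and the scene stay as the last step left them, time stands still between calls to the robot, and variables do not carry over. Pictures are saved under pics/ and viewed, at most 10 in all, crops included, and the job is handed in when it is done.

Besides the shell and the picture viewer there is one more tool, called after ">>>" by a JSON object that holds its "api" and its "payload", one argument or row to a line. arm_command: Moves the arm, as the interface text tells. Its arguments: {"type":"object","properties":{"moves":{"type":"array","items":{"type":"number"}},"jaw":{"type":"number"},"newtons":{"type":"number"}},"required":["moves"]}

```bash
mkdir -p pics; cat > h.py <<'E'
import numpy as np, cv2
from bench import arm, viewer
def ray(cam,px,cal=None):  # px=(col,row)
    c=cal or viewer.get_calibration(cam)
    u=cv2.undistortPoints(np.array([[px]],float),np.array(c["mtx"]),np.array(c["distortion"]))[0,0]
    d=np.array(c["attitude"])@np.array([u[0],-u[1],-1.]); return np.array(c["origin"]),d/np.linalg.norm(d)
def atz(r,z): return r[0]+r[1]*(z-r[0][2])/r[1][2]
def tri(rs):
    A=sum(np.eye(3)-np.outer(d,d) for o,d in rs); b=sum((np.eye(3)-np.outer(d,d))@o for o,d in rs)
    return np.linalg.solve(A,b)
def proj(cam,p):
    c=viewer.get_calibration(cam); q=np.array(c["attitude"]).T@(np.array(p)-np.array(c["origin"]))
    return cv2.projectPoints(np.array([[q[0],-q[1],-q[2]]]),np.zeros(3),np.zeros(3),np.array(c["mtx"]),np.array(c["distortion"]))[0][0,0]
E
python3 - <<'E'
from h import *
np.set_printoptions(precision=4,suppress=True)
for c in ["side","top","wrist"]:
    im=viewer.read_camera(c); cv2.imwrite(f"pics/{c}0.png",im)
    k=viewer.get_calibration(c); print(c,np.array(k["origin"]),np.array(k["attitude"]).round(3).tolist(),k["mtx"][0][0])
for c in ["side","top"]:
    for q in ["long_weight","hook_nose","hook_seat","upper_weight","lower_pin","gauge_pin","stand","short_weight","beaker_100","conical_flask_50"]:
        print(c,q,[(np.round(d["location"]).tolist(),round(d["confidence"],2)) for d in viewer.spot_point(c,q)][:3])
o=arm.get_obs(); print(o["time"],o["eef_rot"],o["ft_force"])
E
```

```text
side [0.3342 1.4014 0.6886] [[-0.998, 0.016, -0.067], [-0.068, -0.393, 0.917], [-0.011, 0.919, 0.393]] 603.6113669516855
top [0.2355 0.1855 1.5835] [[0.014, 0.991, -0.136], [-0.999, 0.007, -0.052], [-0.05, 0.136, 0.989]] 541.944702597024
wrist [0.3487 0.5801 0.3845] [[-0.427, 0.875, 0.226], [-0.904, -0.414, -0.105], [0.002, -0.25, 0.968]] 386.16692998924316
side long_weight [([280.0, 336.0], 0.85), ([249.0, 315.0], 0.57)]
side hook_nose [([236.0, 337.0], 0.85), ([209.0, 313.0], 0.64)]
side hook_seat [([228.0, 337.0], 0.81), ([200.0, 318.0], 0.66)]
side upper_weight [([227.0, 303.0], 0.82), ([257.0, 308.0], 0.2)]
side lower_pin [([257.0, 308.0], 0.88)]
side gauge_pin [([190.0, 302.0], 0.52)]
side stand [([349.0, 308.0], 0.65)]
side short_weight [([365.0, 340.0], 0.97)]
side beaker_100 [([381.0, 311.0], 0.62)]
side conical_flask_50 [([416.0, 307.0], 0.55)]
top long_weight [([227.0, 455.0], 0.74), ([255.0, 390.0], 0.73), ([241.0, 249.0], 0.19)]
top hook_nose [([249.0, 390.0], 0.52), ([223.0, 454.0], 0.51)]
top hook_seat [([248.0, 396.0], 0.61), ([218.0, 462.0], 0.54)]
top upper_weight [([225.0, 274.0], 0.64)]
top lower_pin [([226.0, 278.0], 0.6)]
top gauge_pin []
top stand [([237.0, 292.0], 0.79)]
top short_weight [([261.0, 269.0], 0.51), ([228.0, 281.0], 0.42)]
top beaker_100 [([244.0, 247.0], 0.59), ([242.0, 220.0], 0.34)]
top conical_flask_50 [([245.0, 223.0], 0.55)]
1.15 [[ 0.904  -0.4276 -0.    ]
 [-0.4276 -0.904  -0.0001]
 [ 0.      0.0001 -1.    ]] [-0.3546  0.2063 -0.2319]
```

View pics/side0.png

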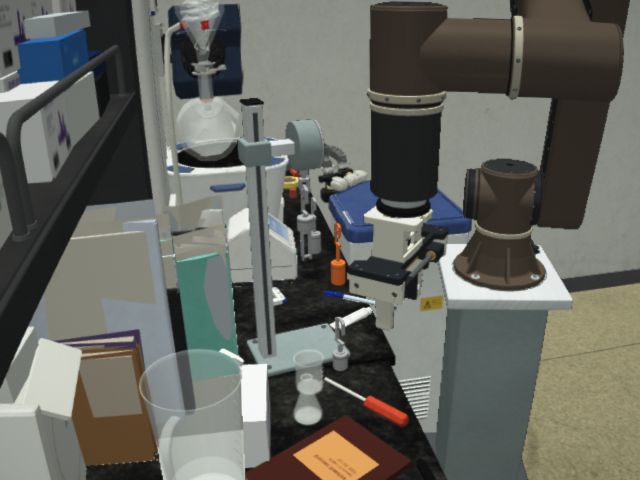

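View pics/top0.png

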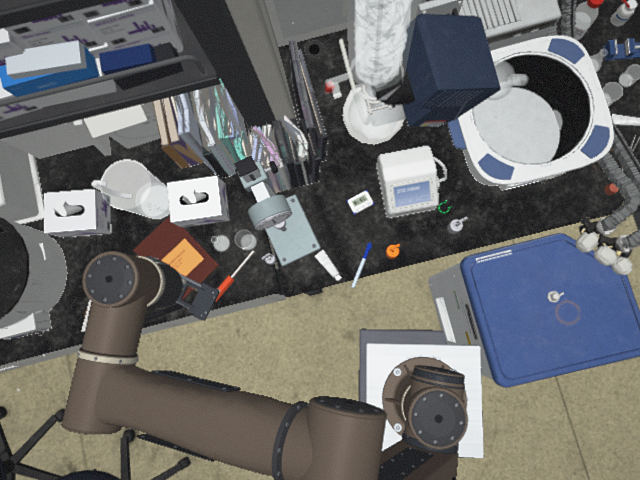

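Candidates for the long weight: orange look-alike, top (390,255) / side (337,270); plain steel, top (455,227) / side (315,243); a steel thing on the blue box, top (555,297); short weight, top (268,258) / side (340,357). By the description, the plain steel one at top (455,227) is it. Close crop and positions next.

```bash
python3 - <<'E'
from h import *
np.set_printoptions(precision=4,suppress=True)
S=lambda c,r,k:ray(k,(c,r))
print("lw base tri",tri([S(315,249,"side"),S(455,227,"top")]),"top z0",atz(S(455,227,"top"),0),"side z0",atz(S(315,249,"side"),0))
print("seat",tri([S(318,200,"side"),S(462,218,"top")]),"nose",tri([S(313,209,"side"),S(454,223,"top")]))
print("orange",atz(S(390,255,"top"),0),tri([S(336,280,"side"),S(390,255,"top")]))
print("tray thing",atz(S(555,297,"top"),0.0))
print("upper",tri([S(303,227,"side"),S(274,225,"top")]),"pin",tri([S(308,257,"side"),S(278,226,"top")]))
print("stand",atz(S(308,349,"side"),0),atz(S(292,237,"top"),0))
print("short",atz(S(340,365,"side"),0),"beaker",atz(S(311,381,"side"),0),atz(S(247,244,"top"),0),"flask",atz(S(307,416,"side"),0))
a=cv2.imread("pics/side0.png")[170:300,270:370]; b=cv2.imread("pics/top0.png")[190:290,230:490]
a=cv2.resize(a,None,fx=4,fy=4,interpolation=cv2.INTER_CUBIC);b=cv2.resize(b,None,fx=1.5,fy=1.5)
cv2.imwrite("pics/c1.png",np.hstack([a,np.pad(b,((0,a.shape[0]-b.shape[0]),(0,0),(0,0)))]))
E
```

```text
lw base tri [ 0.4853 -0.0962  0.0037] top z0 [ 0.4868 -0.0969  0.    ] side z0 [ 0.4852 -0.1041  0.    ]
seat [ 0.4799 -0.0887  0.1501] nose [ 0.481  -0.0713  0.1295]
orange [0.403  0.0917 0.    ] [0.4091 0.0921 0.0068]
tray thing [ 0.2882 -0.3702  0.    ]
upper [0.4515 0.3931 0.2702] pin [0.4512 0.3915 0.2104]
stand [0.4555 0.3829 0.    ] [0.4542 0.3807 0.    ]
short [0.3879 0.4348 0.    ] beaker [0.4392 0.4888 0.    ] [0.4324 0.5143 0.    ] flask [0.4366 0.5887 0.    ]
```

View pics/c1.png

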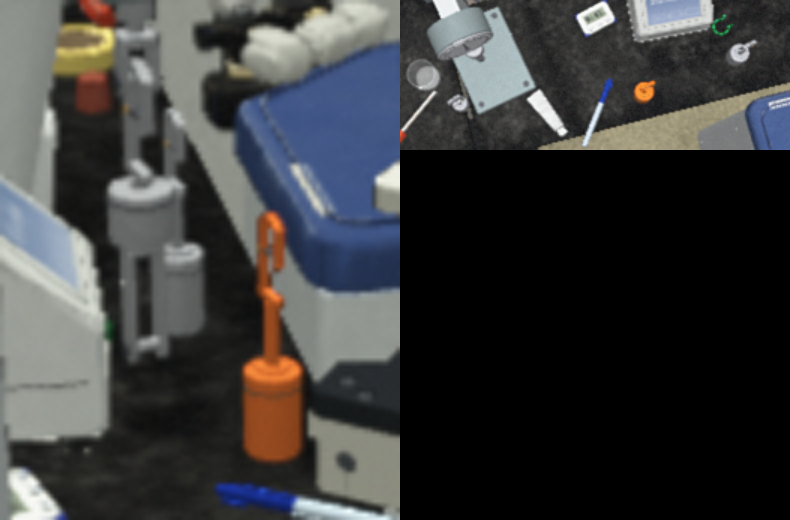

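The crop shows the plain steel long weight at side (315,243), half hidden behind the hanging weight (303,220). The orange one at (337,270) is separate, so the choice stands. I'll move round in front of the stand.

>>> {"api": "arm_command", "payload": {
  "moves": [0,0.04,0,0,0,0.08,0,0,0,0.12,0,0,0,0.16,0,0,0,0.2,0,0],
  "jaw": 1
}}

```text
time: 1.57
eef_pos: [0.2026, 0.4277, 0.4043]
eef_rot: [[0.904, -0.428, 0.0], [-0.428, -0.904, -0.0], [0.0, 0.0, -1.0]]
ft_force: [-1.5, 0.1, 0.5]
width: 0.0878
finger_force: 0.0
```

>>> {"api": "arm_command", "payload": {
  "moves": [0,0.04,0,0,0,0.08,0,0,0,0.12,0,0,0,0.16,0,0,0,0.2,0,0]
}}

```text
time: 1.98
eef_pos: [0.1178, 0.247, 0.4043]
eef_rot: [[0.903, -0.429, 0.0], [-0.429, -0.903, -0.0], [0.0, 0.0, -1.0]]
ft_force: [-3.2, -0.1, 1.4]
width: 0.0878
finger_force: 0.0
```

```bash
python3 - <<'E'
from h import *
o=arm.get_obs(); print(o["joint_positions"],o["eef_pos"])
E
```

```text
[ 1.90228848e+00 -4.20429241e-01 -7.35838000e-01 -1.85865593e-05
 -1.25552256e+00 -7.75425376e-01] [0.11783966 0.24695406 0.40425349]
```

>>> {"api": "arm_command", "payload": {
  "moves": [0.02,0.035,0,0.1,0.04,0.07,0,0.2,0.06,0.105,0,0.3,0.08,0.14,0,0.4,0.1,0.175,0,0.5]
}}

```text
time: 2.4
eef_pos: [0.1522, 0.1172, 0.3955]
eef_rot: [[0.646, -0.763, -0.015], [-0.764, -0.646, 0.002], [-0.011, 0.01, -1.0]]
ft_force: [-0.8, 0.0, 0.2]
width: 0.0877
finger_force: 0.0
```

```bash
python3 - <<'E'
from h import *
o=arm.get_obs(); print(o["joint_positions"],o["eef_pos"],o["eef_rot"])
E
```

```text
[ 2.06062098 -0.80367469 -0.84397562 -0.01183272 -1.52160162 -1.35808054] [0.15218361 0.11718993 0.39548488] [[ 0.64567283 -0.76347431 -0.01461404]
 [-0.76353224 -0.64576565  0.0022903 ]
 [-0.01118583  0.00967951 -0.99989059]]
```

>>> {"api": "arm_command", "payload": {
  "moves": [0.04,-0.01,0,0,0.08,-0.02,0,0,0.12,-0.03,0,0,0.16,-0.04,0,0,0.2,-0.05,0,0]
}}

```text
time: 2.82
eef_pos: [0.2142, 0.0745, 0.3978]
eef_rot: [[0.634, -0.773, -0.007], [-0.773, -0.634, -0.006], [0.0, 0.009, -1.0]]
ft_force: [-1.4, 1.4, 0.7]
width: 0.0876
finger_force: 0.0
```

>>> {"api": "arm_command", "payload": {
  "moves": [0.035,-0.01,0,0,0.07,-0.02,0,0,0.07,-0.02,0,0]
}}

```text
time: 3.07
eef_pos: [0.2701, 0.0366, 0.3982]
eef_rot: [[0.634, -0.773, -0.006], [-0.773, -0.634, -0.007], [0.001, 0.009, -1.0]]
ft_force: [0.7, 1.5, 0.7]
width: 0.0876
finger_force: 0.0
```

```bash
python3 - <<'E'
from h import *
np.set_printoptions(precision=4,suppress=True)
o=arm.get_obs(); print(o["joint_positions"],o["eef_pos"],o["eef_rot"])
im=viewer.read_camera("wrist"); cv2.imwrite("pics/w1.png",im)
cal=viewer.get_calibration("wrist")
for q in ["long_weight","hook_nose","hook_seat"]:
    for d in viewer.spot_point("wrist",q):
        r,c=d["location"]; z=dict(long_weight=0,hook_nose=.125,hook_seat=.147)[q]
        print(q,d["confidence"],(r,c),atz(ray("wrist",(c,r),cal),z))
E
```

```text
[ 0.9147 -0.4154 -0.7471 -0.0006 -1.2481 -0.2279] [0.2701 0.0366 0.3982] [[ 0.6339 -0.7734 -0.006 ]
 [-0.7734 -0.6339 -0.0068]
 [ 0.0015  0.009  -1.    ]]
long_weight 0.83 (161.0, 166.8) [0.4156 0.0828 0.    ]
hook_seat 0.76 (171.4, 81.6) [0.4141 0.0802 0.147 ]
```

View pics/w1.png

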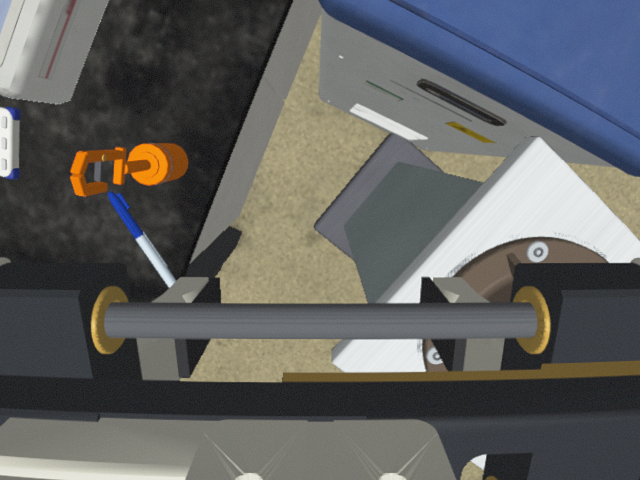

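The wrist view shows the orange look-alike at (130,170), the pen, and the fingers; the steel weight is out of view. Gripping pointing straight down would put the gripper's body into the hook, so the tool has to be tilted. I'll check the geometry of the stand and the blue box.

```bash
python3 - <<'E'
from h import *
np.set_printoptions(precision=3,suppress=True)
T=lambda c,r,z:atz(ray("top",(c,r)),z)[:2]; S=lambda c,r,z:atz(ray("side",(c,r)),z)[:2]
for n,p in dict(a=(265,205),b=(303,197),c=(322,250),d=(283,265)).items(): print("plate",n,T(*p,.012))
for n,p in dict(a=(250,345),b=(263,372),c=(335,357),d=(318,325)).items(): print("plateS",n,S(*p,.012))
print("coltop",T(248,172,.5), tri([ray("side",(252,102)),ray("top",(248,172))]))
print("bluebox corner",[ (T(462,262,z),T(500,383,z)) for z in (0,.1,.2)])
print("box side corner tri",tri([ray("side",(320,190)),ray("top",(462,262))]),tri([ray("side",(345,232)),ray("top",(500,383))]))
print("dial",tri([ray("side",(305,143)),ray("top",(270,212))]))
E
```

```text
plate a [0.548 0.462]
plate b [0.573 0.349]
plate c [0.415 0.29 ]
plate d [0.37  0.404]
plateS a [0.572 0.393]
plateS b [0.53  0.483]
plateS c [0.398 0.426]
plateS d [0.441 0.309]
coltop [0.52  0.413] [0.527 0.414 0.502]
bluebox corner [(array([ 0.385, -0.115]), array([ 0.048, -0.211])), (array([ 0.375, -0.096]), array([ 0.06 , -0.186])), (array([ 0.366, -0.077]), array([ 0.072, -0.161]))]
box side corner tri [ 0.417 -0.079  0.177] [ 0.231 -0.172  0.057]
dial [0.45  0.378 0.424]
```

```bash
python3 -c "
import cv2
b=cv2.imread('pics/top0.png')[150:290,230:350]; a=cv2.imread('pics/side0.png')[90:390,230:370]
cv2.imwrite('pics/c2.png',cv2.resize(b,None,fx=5,fy=4.2,interpolation=cv2.INTER_CUBIC))"
```

```text
(no output)
```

View pics/c2.png

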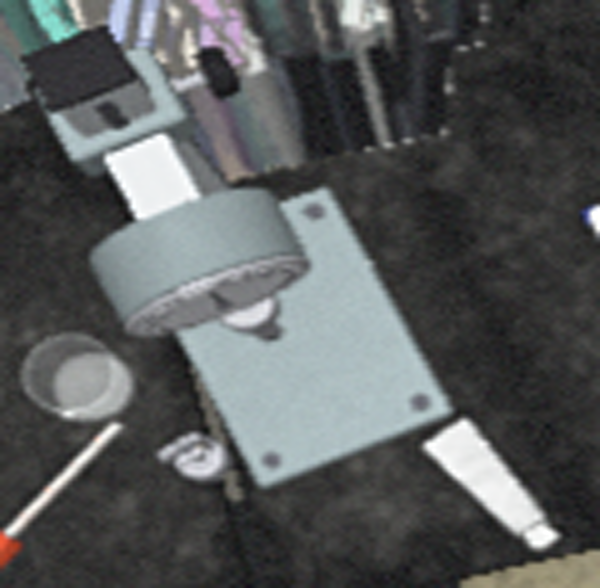

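>>> {"api": "arm_command", "payload": {
  "moves": [0.032,-0.016,0,0,0.064,-0.032,0,0,0.096,-0.048,0,0,0.128,-0.064,0,0,0.16,-0.08,0,0]
}}

```text
time: 3.68
eef_pos: [0.4338, -0.0337, 0.3975]
eef_rot: [[0.638, -0.77, -0.006], [-0.77, -0.638, -0.008], [0.002, 0.01, -1.0]]
ft_force: [0.1, 1.5, 0.8]
width: 0.0876
finger_force: 0.0
```

>>> {"api": "arm_command", "payload": {
  "moves": [0,0,0,0]
}}

```text
time: 3.77
eef_pos: [0.4369, -0.0339, 0.3967]
eef_rot: [[0.636, -0.772, -0.008], [-0.772, -0.636, -0.011], [0.003, 0.013, -1.0]]
ft_force: [-0.0, 0.6, 0.9]
width: 0.0875
finger_force: 0.0
```

```bash
cat >look.py <<'E'
from h import *
import sys
np.set_printoptions(precision=4,suppress=True)
def look(name,zs):
    o=arm.get_obs(); print(o["time"],o["joint_positions"],o["eef_pos"],np.array(o["eef_rot"]).tolist())
    cal=viewer.get_calibration("wrist"); im=viewer.read_camera("wrist"); cv2.imwrite(f"pics/{name}.png",im)
    for q,z in zs.items():
        for d in viewer.spot_point("wrist",q)[:2]:
            r,c=d["location"]; print(q,round(d["confidence"],2),(r,c),atz(ray("wrist",(c,r),cal),z))
E
python3 - <<'E'
from look import *
look("w2",dict(long_weight=0,hook_nose=.125,hook_seat=.147))
E
```

```text
3.7667 [ 0.379  -0.0349 -0.4923  0.0075 -1.1248  0.3072] [ 0.4369 -0.0339  0.3967] [[0.6361593096851095, -0.771515402534009, -0.008081853361132704], [-0.7715519280903437, -0.6360789983645817, -0.010541826197749887], [0.0029924840915218453, 0.012941850420106338, -0.9999117728813205]]
long_weight 0.85 (314.8, 260.3) [0.4111 0.0873 0.    ]
long_weight 0.64 (133.2, 313.9) [ 0.485  -0.0929  0.    ]
hook_nose 0.8 (148.9, 307.1) [ 0.4802 -0.0807  0.125 ]
hook_seat 0.87 (131.3, 311.6) [ 0.4844 -0.0906  0.147 ]
```

View pics/w2.png

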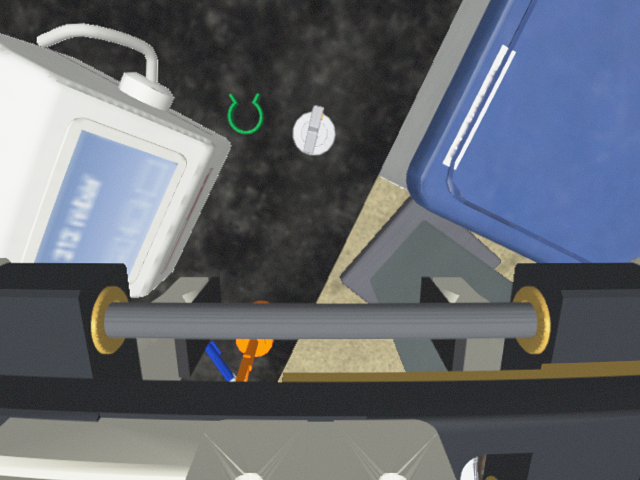

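```bash
python3 - <<'E'
from look import *
W=lambda c,r,z:atz(ray("wrist",(c,r)),z)
a,b=W(319,107,.157),W(308,153,.157); print("hook ends",a,b,"yaw of +y", np.degrees(np.arctan2(*(b-a)[[1,0]])))
print("mid",(a+b)/2)
print("box corner",tri([ray("wrist",(409,195)),ray("top",(462,262))]),"lid handle", tri([ray("wrist",(500,50)),ray("top",(484,253))]))
print("box edge @.1",W(409,195,.1),W(470,0,.1))
print("device corner",tri([ray("wrist",(230,145)),ray("top",(441,212))]), W(230,145,.0))
E
```

```text
hook ends [ 0.4842 -0.102   0.157 ] [ 0.4732 -0.079   0.157 ] yaw of +y 115.53260316373513
mid [ 0.4787 -0.0905  0.157 ]
box corner [ 0.3812 -0.1053  0.0421] lid handle [ 0.4117 -0.1675  0.1479]
box edge @.1 [ 0.3977 -0.1007  0.1   ] [ 0.454 -0.224  0.1  ]
device corner [ 0.5188 -0.0445  0.0821] [ 0.535  -0.0324  0.    ]
```

The view shows the steel long weight from above at (314,131), its hook slot running from (319,107) to (308,153); the blue box is at right, the device at left. Hook +y points at about 115°. The box blocks a tilted approach here, so I'll first carry the weight by its hook, tool down, to the free spot near the stand.

>>> {"api": "arm_command", "payload": {
  "moves": [0.03,0,0,0.08,0.06,0,0.01,0.16,0.0725,-0.0015,0.03,0.244,0.0725,-0.0015,0.065,0.244,0.0725,-0.0015,0.095,0.244]
}}

```text
time: 4.38
eef_pos: [0.4784, -0.0898, 0.3023]
eef_rot: [[0.43, -0.903, -0.005], [-0.903, -0.43, -0.008], [0.005, 0.008, -1.0]]
ft_force: [-0.3, -0.6, -0.2]
width: 0.0877
finger_force: 0.0
```

>>> {"api": "arm_command", "payload": {
  "moves": [0,0,0.018,0,0,0,0.018,0]
}}

```text
time: 4.55
eef_pos: [0.4765, -0.0898, 0.2817]
eef_rot: [[0.43, -0.903, -0.013], [-0.903, -0.43, -0.009], [0.003, 0.015, -1.0]]
ft_force: [-1.3, 0.2, -0.5]
width: 0.0881
finger_force: 0.0
```

>>> {"api": "arm_command", "payload": {
  "moves": [0,0,0,0,0,0,0,0,0,0,0,0,0,0,0,0,0,0,0,0],
  "jaw": -1,
  "newtons": 25
}}

```text
time: 4.97
eef_pos: [0.479, -0.0911, 0.2855]
eef_rot: [[0.429, -0.903, -0.005], [-0.903, -0.429, -0.009], [0.005, 0.008, -1.0]]
ft_force: [0.0, -0.4, -0.6]
width: 0.0597
finger_force: 0.0
```

>>> {"api": "arm_command", "payload": {
  "moves": [0,0,0,0,0,0,0,0,0,0,0,0,0,0,0,0,0,0,0,0]
}}

```text
time: 5.38
eef_pos: [0.4788, -0.0914, 0.2842]
eef_rot: [[0.428, -0.904, -0.008], [-0.904, -0.428, -0.009], [0.005, 0.011, -1.0]]
ft_force: [0.1, -0.7, 0.1]
width: 0.0263
finger_force: 0.0
```

>>> {"api": "arm_command", "payload": {
  "moves": [0,0,0,0,0,0,0,0,0,0,0,0,0,0,0,0,0,0,0,0]
}}

```text
time: 5.8
eef_pos: [0.4786, -0.0913, 0.2841]
eef_rot: [[0.428, -0.904, -0.008], [-0.904, -0.428, -0.009], [0.005, 0.011, -1.0]]
ft_force: [-0.1, -0.5, -0.8]
width: 0.0061
finger_force: 25.0
```

```bash
python3 - <<'E'
from look import *
o=arm.get_obs(); c=viewer.get_calibration("wrist")
R=np.array(o["eef_rot"]);p=np.array(o["eef_pos"])
Ro=R.T@(np.array(c["origin"])-p); Ra=R.T@np.array(c["attitude"])
R2=np.array([[0.63616,-0.771515,-0.00808],[-0.77155,-0.63608,-0.01054],[0.00299,0.01294,-0.99991]]);p2=np.array([.4369,-.0339,.3967])
c2=dict(c); c2["origin"]=p2+R2@Ro; c2["attitude"]=R2@Ra
W=lambda a:ray("wrist",a,c2); T=lambda a:ray("top",a)
im=cv2.imread("pics/top0.png")[140:300,350:540]
im2=cv2.imread("pics/w2.png")
cv2.imwrite("pics/c3.png",np.hstack([cv2.resize(im,(430,362),interpolation=cv2.INTER_CUBIC),cv2.resize(im2,(370,277))[:277] if 0 else np.vstack([cv2.resize(im2,(370,278)),np.zeros((84,370,3),np.uint8)])]))
for n,a,b in [("lab1",(447,163),(479,259)),("lab2",(510,48),(515,248))]: print(n,tri([W(a),T(b)]))
print("tube",T and [atz(T(q),.01) for q in [(320,255),(337,280)]],"gadget",atz(T((360,201)),.02),"pen",[atz(T(q),.005) for q in [(369,245),(354,286)]])
print("device front", [atz(T(q),.09) for q in [(385,215),(440,208),(378,155),(430,150)]])
print("benchedge",[atz(T(q),0) for q in [(300,293),(400,265)]])
E
```

```text
lab1 [ 0.3873 -0.1454  0.0669]
lab2 [ 0.4144 -0.2386  0.0758]
tube [array([0.4003, 0.296 , 0.01  ]), array([0.3278, 0.2454, 0.01  ])] gadget [0.5594 0.1802 0.02  ] pen [array([0.4314, 0.1531, 0.005 ]), array([0.3113, 0.196 , 0.005 ])]
device front [array([0.5054, 0.1107, 0.09  ]), array([ 0.5256, -0.0408,  0.09  ]), array([0.6774, 0.1306, 0.09  ]), array([ 0.6913, -0.015 ,  0.09  ])]
benchedge [array([0.2894, 0.3534, 0.    ]), array([0.374 , 0.0628, 0.    ])]
```

View pics/c3.png

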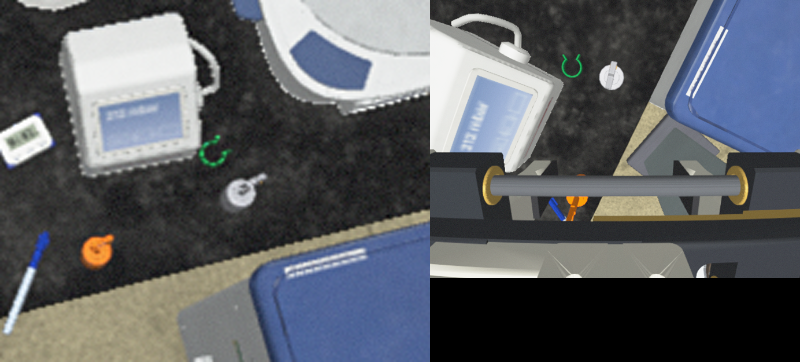

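The crop shows device, tub and box crowding the steel weight (240,190), so it has to be carried to open bench. I'll check how high the wrist link sits, to pass the dial safely.

```bash
python3 - <<'E'
from look import *
for r in (10,55,95,205):
    o,d=ray("side",(405,r)); s=(.61-o[1])/d[1]; print(r,o+d*s)
# dial top, clamp
print(tri([ray("side",(305,122)),ray("top",(270,212))]))
for z in (.405,.5,.6,.7,.8): print(z,proj("side",(.289,.61,z)))
E
```

```text
10 [0.2939 0.61   0.6575]
55 [0.2926 0.61   0.6011]
95 [0.2913 0.61   0.5494]
205 [0.2864 0.61   0.3963]
[0.447  0.3724 0.4593]
0.405 [403.3455 199.1029]
0.5 [405.6208 131.9576]
0.6 [407.796   55.9019]
0.7 [409.5668 -24.6563]
0.8 [ 410.6583 -107.57  ]
```

>>> {"api": "arm_command", "payload": {
  "moves": [0,0,-0.025,0,0,0,-0.05,0,0,0,-0.05,0]
}}

```text
time: 6.05
eef_pos: [0.4805, -0.0908, 0.3381]
eef_rot: [[0.429, -0.903, -0.002], [-0.903, -0.429, -0.009], [0.007, 0.006, -1.0]]
ft_force: [2.0, -0.1, -3.0]
width: 0.0056
finger_force: 25.0
```

The wrist link sits at TCP + 0.2 m, too near the dial for tool-down work there. I'll set the weight down at about (0.46, 0.0), open towards the robot, turning its hook about 5° towards the loop direction.

>>> {"api": "arm_command", "payload": {
  "moves": [-0.031,-0.0065,0,0.03,-0.062,-0.013,0,0.06,-0.0937,-0.0196,0,0.087,-0.0937,-0.0196,0,0.087,-0.0937,-0.0196,0.02,0.087]
}}

```text
time: 6.47
eef_pos: [0.4574, 0.004, 0.3159]
eef_rot: [[0.352, -0.936, -0.002], [-0.936, -0.352, -0.007], [0.006, 0.005, -1.0]]
ft_force: [2.5, -0.4, -3.2]
width: 0.0058
finger_force: 25.0
```

>>> {"api": "arm_command", "payload": {
  "moves": [0,0,0.015,0,0,0,0.026,0,0,0,0.029,0,0,0,0.029,0]
}}

```text
time: 6.8
eef_pos: [0.4563, 0.0017, 0.2842]
eef_rot: [[0.349, -0.937, -0.009], [-0.937, -0.349, -0.01], [0.006, 0.012, -1.0]]
ft_force: [-1.9, 1.1, -3.8]
width: 0.0057
finger_force: 25.0
```

>>> {"api": "arm_command", "payload": {
  "moves": [0,0,0.002,0,0,0,0.002,0]
}}

```text
time: 6.97
eef_pos: [0.4568, 0.0017, 0.284]
eef_rot: [[0.349, -0.937, -0.007], [-0.937, -0.349, -0.01], [0.007, 0.01, -1.0]]
ft_force: [-6.0, -0.9, 17.3]
width: 0.0056
finger_force: 25.0
```

>>> {"api": "arm_command", "payload": {
  "moves": [0,0,0,0,0,0,0,0,0,0,0,0,0,0,0,0],
  "jaw": -0.5
}}

```text
time: 7.3
eef_pos: [0.4564, 0.0017, 0.2825]
eef_rot: [[0.348, -0.937, -0.008], [-0.937, -0.348, -0.009], [0.006, 0.01, -1.0]]
ft_force: [-0.5, 0.2, -0.1]
width: 0.0212
finger_force: 0.0
```

>>> {"api": "arm_command", "payload": {
  "moves": [0,0,-0.02,0,0,0,-0.05,0,0,0,-0.09,0,0,0,-0.13,0,0,0,-0.17,0]
}}

```text
time: 7.72
eef_pos: [0.4572, 0.003, 0.4544]
eef_rot: [[0.348, -0.937, -0.008], [-0.937, -0.348, -0.009], [0.006, 0.011, -1.0]]
ft_force: [1.3, 0.4, -0.1]
width: 0.022
finger_force: 0.0
```

```bash
python3 - <<'E'
from look import *
viewer.read_camera("side"); 
for c in ("side","top"):
    if c=="top": cv2.imwrite("pics/top1.png",viewer.read_camera("top"))
    for q in ["long_weight","hook_seat","hook_nose"]:
        print(c,q,[(np.round(d["location"]).tolist(),round(d["confidence"],2)) for d in viewer.spot_point(c,q)][:3])
look("w3",dict(long_weight=0,hook_nose=.125,hook_seat=.147))
E
```

```text
side long_weight [([281.0, 338.0], 0.8), ([223.0, 322.0], 0.63), ([263.0, 323.0], 0.6)]
side hook_seat [([230.0, 337.0], 0.79)]
side hook_nose [([236.0, 336.0], 0.81), ([224.0, 322.0], 0.63), ([264.0, 324.0], 0.48)]
top long_weight [([240.0, 420.0], 0.46)]
top hook_seat [([229.0, 428.0], 0.61), ([262.0, 269.0], 0.45)]
top hook_nose [([229.0, 278.0], 0.64), ([232.0, 423.0], 0.62)]
8.1167 [ 0.4418 -0.0359 -0.3646  0.0048 -1.2553 -0.0875] [0.4574 0.0032 0.4513] [[0.34837498864055144, -0.9373018730192698, -0.010003305666832102], [-0.9373379730096463, -0.34828393240346667, -0.009789115575225295], [0.00569136572918262, 0.01278676128446448, -0.9999020487487715]]
long_weight 0.68 (283.4, 327.6) [ 0.4102  0.0856 -0.    ]
long_weight 0.67 (202.9, 315.8) [0.4566 0.     0.    ]
hook_nose 0.83 (239.5, 323.0) [0.4475 0.0087 0.125 ]
hook_nose 0.56 (346.2, 330.5) [0.4071 0.0977 0.125 ]
hook_seat 0.88 (235.2, 321.7) [0.4519 0.0009 0.147 ]
hook_seat 0.81 (345.9, 334.2) [0.4096 0.085  0.147 ]
```

>>> {"api": "arm_command", "payload": {
  "moves": [0,0,-3,0]
}}

```text
time: 8.4
eef_pos: [0.4562, 0.0036, 0.4869]
eef_rot: [[0.348, -0.937, -0.022], [-0.938, -0.348, -0.012], [0.003, 0.025, -1.0]]
ft_force: [-0.1, 0.6, -1.5]
width: 0.022
finger_force: 0.0
```

>>> {"api": "arm_command", "payload": {
  "moves": [0,0,-3,0,0,0,-3,0,0,0,-3,0,0,0,-3,0,0,0,-3,0]
}}

```text
time: 8.82
eef_pos: [0.459, 0.0053, 0.7046]
eef_rot: [[0.348, -0.937, -0.007], [-0.937, -0.348, -0.009], [0.006, 0.01, -1.0]]
ft_force: [1.9, 0.1, -0.1]
width: 0.0218
finger_force: 0.0
```

```bash
python3 - <<'E'
from look import *
o=arm.get_obs(); print(o["joint_positions"],o["eef_pos"],o["eef_rot"])
E
```

```text
[ 0.4448 -0.0545  0.1719  0.005  -1.8078 -0.0877] [0.459  0.0053 0.7046] [[ 0.3485 -0.9373 -0.0075]
 [-0.9373 -0.3484 -0.0089]
 [ 0.0058  0.0101 -0.9999]]
```

>>> {"api": "arm_command", "payload": {
  "moves": [-0.032,-0.0175,-0.01,0,-0.064,-0.035,-0.02,0,-0.096,-0.0525,-0.03,0,-0.128,-0.07,-0.04,0,-0.16,-0.0873,-0.05,0]
}}

```text
time: 9.23
eef_pos: [0.486, 0.188, 0.7512]
eef_rot: [[0.348, -0.937, -0.008], [-0.937, -0.348, -0.009], [0.006, 0.01, -1.0]]
ft_force: [0.6, -0.6, 0.8]
width: 0.0215
finger_force: 0.0
```

>>> {"api": "arm_command", "payload": {
  "moves": [-0.032,-0.0175,-0.01,0,-0.064,-0.035,-0.02,0,-0.096,-0.0525,-0.02,0,-0.128,-0.07,-0.02,0,-0.16,-0.0873,-0.02,0]
}}

```text
time: 9.65
eef_pos: [0.5123, 0.3689, 0.7687]
eef_rot: [[0.349, -0.937, -0.008], [-0.937, -0.349, -0.009], [0.006, 0.01, -1.0]]
ft_force: [1.2, -0.8, -0.1]
width: 0.0218
finger_force: 0.0
```

>>> {"api": "arm_command", "payload": {
  "moves": [-0.032,-0.0175,0,0,-0.064,-0.035,0,0,-0.096,-0.0525,0,0,-0.128,-0.07,0,0,-0.16,-0.0873,0,0]
}}

```text
time: 10.07
eef_pos: [0.5318, 0.5438, 0.7471]
eef_rot: [[0.348, -0.937, -0.007], [-0.937, -0.348, -0.016], [0.013, 0.012, -1.0]]
ft_force: [1.2, 3.0, -5.7]
width: 0.0218
finger_force: 0.0
```

```bash
python3 - <<'E'
from look import *
o=arm.get_obs(); print(o["joint_positions"],o["eef_pos"],o["eef_rot"])
E
```

```text
[ 1.0521  0.6409  1.251   0.0025 -2.1984 -0.695 ] [0.5318 0.5438 0.7471] [[ 0.3482 -0.9374 -0.0069]
 [-0.9373 -0.3481 -0.0162]
 [ 0.0128  0.0121 -0.9998]]
```

>>> {"api": "arm_command", "payload": {
  "moves": [-0.45,-0.54,-0.7,0]
}}

```text
time: 10.15
eef_pos: [0.5263, 0.5543, 0.7478]
eef_rot: [[0.352, -0.936, 0.011], [-0.936, -0.352, -0.001], [0.005, -0.01, -1.0]]
ft_force: [0.9, 2.5, -2.2]
width: 0.0216
finger_force: 0.0
```

>>> {"api": "arm_command", "payload": {
  "moves": [-0.45,-0.54,-0.7,0]
}}

```text
time: 10.23
eef_pos: [0.5197, 0.5549, 0.7606]
eef_rot: [[0.35, -0.936, 0.039], [-0.937, -0.349, 0.023], [-0.008, -0.044, -0.999]]
ft_force: [0.5, -0.2, 1.1]
width: 0.0221
finger_force: 0.0
```

>>> {"api": "arm_command", "payload": {
  "moves": [-0.45,-0.54,-0.7,0,-0.45,-0.54,-0.7,0,-0.45,-0.54,-0.7,0]
}}

```text
time: 10.48
eef_pos: [0.4973, 0.5578, 0.7824]
eef_rot: [[0.349, -0.935, 0.068], [-0.937, -0.346, 0.052], [-0.025, -0.082, -0.996]]
ft_force: [0.2, 0.1, -0.3]
width: 0.0215
finger_force: 0.0
```

```bash
python3 - <<'E'
from look import *
o=arm.get_obs(); print(o["joint_positions"],o["eef_pos"],o["eef_rot"])
E
```

```text
[ 1.1124  0.6024  1.2516  0.0449 -2.1429 -0.7313] [0.4973 0.5578 0.7824] [[ 0.3487 -0.9348  0.0677]
 [-0.9369 -0.3458  0.0519]
 [-0.0251 -0.0815 -0.9964]]
```

The tilt builds when I push against the reach limit. I'll continue with single rows.

>>> {"api": "arm_command", "payload": {
  "moves": [-0.62,-0.41,-0.65,0]
}}

```text
time: 10.57
eef_pos: [0.4865, 0.5674, 0.7875]
eef_rot: [[0.348, -0.934, 0.086], [-0.937, -0.343, 0.067], [-0.033, -0.104, -0.994]]
ft_force: [-0.3, 0.1, 0.6]
width: 0.0218
finger_force: 0.0
```

>>> {"api": "arm_command", "payload": {
  "moves": [-0.62,-0.41,-0.65,0]
}}

```text
time: 10.65
eef_pos: [0.474, 0.5785, 0.7931]
eef_rot: [[0.35, -0.931, 0.105], [-0.936, -0.342, 0.085], [-0.043, -0.128, -0.991]]
ft_force: [-0.5, 0.1, 0.0]
width: 0.022
finger_force: 0.0
```

>>> {"api": "arm_command", "payload": {
  "moves": [-0.62,-0.41,-0.65,0]
}}

```text
time: 10.73
eef_pos: [0.4615, 0.5884, 0.7989]
eef_rot: [[0.352, -0.928, 0.124], [-0.935, -0.341, 0.101], [-0.052, -0.151, -0.987]]
ft_force: [0.7, 0.8, -1.1]
width: 0.0217
finger_force: 0.0
```

>>> {"api": "arm_command", "payload": {
  "moves": [-0.62,-0.41,-0.65,0]
}}

```text
time: 10.82
eef_pos: [0.4492, 0.5971, 0.8052]
eef_rot: [[0.354, -0.925, 0.142], [-0.933, -0.339, 0.118], [-0.061, -0.174, -0.983]]
ft_force: [0.4, 0.9, 0.1]
width: 0.0219
finger_force: 0.0
```

>>> {"api": "arm_command", "payload": {
  "moves": [-0.62,-0.41,-0.65,0]
}}

```text
time: 10.9
eef_pos: [0.4369, 0.6048, 0.812]
eef_rot: [[0.356, -0.921, 0.16], [-0.932, -0.336, 0.136], [-0.071, -0.197, -0.978]]
ft_force: [0.2, 0.6, -0.2]
width: 0.0222
finger_force: 0.0
```

>>> {"api": "arm_command", "payload": {
  "moves": [-0.62,-0.41,-0.65,0]
}}

```text
time: 10.98
eef_pos: [0.4247, 0.6116, 0.8194]
eef_rot: [[0.357, -0.917, 0.178], [-0.93, -0.333, 0.154], [-0.082, -0.22, -0.972]]
ft_force: [0.6, 0.0, -0.2]
width: 0.022
finger_force: 0.0
```

```bash
python3 - <<'E'
from look import *
o=arm.get_obs(); print(o["joint_positions"],o["eef_pos"],o["eef_rot"])
E
```

```text
[ 1.2557  0.5752  1.2505  0.1361 -2.0379 -0.824 ] [0.4247 0.6116 0.8194] [[ 0.3575 -0.9169  0.1777]
 [-0.9303 -0.3329  0.1542]
 [-0.0822 -0.2204 -0.9719]]
```

>>> {"api": "arm_command", "payload": {
  "moves": [-0.028,0.029,-0.004,0,-0.057,0.058,-0.008,0,-0.086,0.087,-0.012,0,-0.114,0.116,-0.016,0,-0.142,0.145,-0.02,0]
}}

```text
time: 11.4
eef_pos: [0.2363, 0.6916, 0.8192]
eef_rot: [[0.357, -0.917, 0.177], [-0.93, -0.332, 0.154], [-0.083, -0.22, -0.972]]
ft_force: [0.8, 0.1, 0.7]
width: 0.0219
finger_force: 0.0
```

>>> {"api": "arm_command", "payload": {
  "moves": [-0.028,0.029,-0.004,0,-0.057,0.058,-0.008,0,-0.086,0.087,-0.012,0]
}}

```text
time: 11.65
eef_pos: [0.1226, 0.7384, 0.8107]
eef_rot: [[0.358, -0.916, 0.179], [-0.93, -0.334, 0.151], [-0.079, -0.221, -0.972]]
ft_force: [0.5, 2.4, -1.1]
width: 0.0217
finger_force: 0.0
```

```bash
python3 - <<'E'
from look import *
o=arm.get_obs(); print(o["joint_positions"],o["eef_pos"],o["eef_rot"])
cv2.imwrite("pics/side2.png",viewer.read_camera("side"))
R=np.array(o["eef_rot"])
for az in (70,85,100): 
    a=np.radians(az); print(az, R.T@np.array([.75*np.cos(a),.75*np.sin(a),.66]))
E
```

```text
[ 1.7137  0.607   1.2482  0.2288 -2.0739 -1.2308] [0.1226 0.7384 0.8107] [[ 0.3578 -0.9165  0.179 ]
 [-0.9305 -0.3338  0.151 ]
 [-0.0787 -0.2206 -0.9722]]
70 [-0.6159 -0.6159 -0.4893]
85 [-0.7237 -0.4549 -0.5171]
100 [-0.7858 -0.2728 -0.5534]
```

View pics/side2.png

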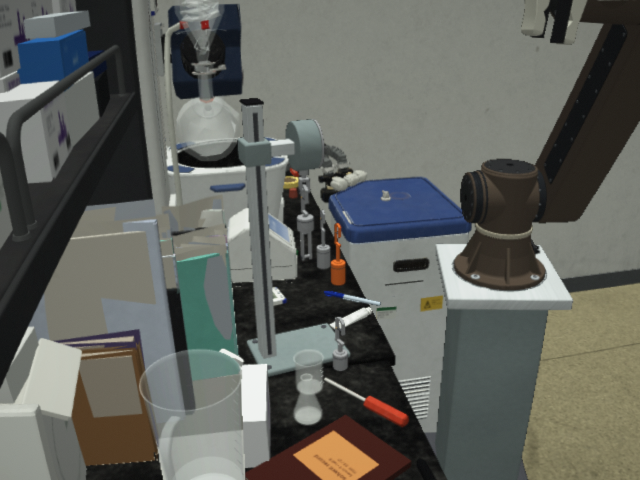

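The picture shows the arm well clear above the left bench; the long weight stands upright at (323,250) and the hanging weight at (303,225). I'll continue tilting.

>>> {"api": "arm_command", "payload": {
  "moves": [-0.7,-0.48,-0.52,0]
}}

```text
time: 11.78
eef_pos: [0.1196, 0.7443, 0.8127]
eef_rot: [[0.367, -0.911, 0.187], [-0.925, -0.335, 0.179], [-0.1, -0.238, -0.966]]
ft_force: [0.7, 0.6, 0.2]
width: 0.022
finger_force: 0.0
```

>>> {"api": "arm_command", "payload": {
  "moves": [-0.7,-0.48,-0.52,0]
}}

```text
time: 11.87
eef_pos: [0.1214, 0.7469, 0.8181]
eef_rot: [[0.368, -0.908, 0.198], [-0.921, -0.328, 0.208], [-0.124, -0.259, -0.958]]
ft_force: [0.5, -1.3, 0.1]
width: 0.0219
finger_force: 0.0
```

>>> {"api": "arm_command", "payload": {
  "moves": [-0.7,-0.48,-0.52,0]
}}

```text
time: 11.95
eef_pos: [0.1214, 0.7496, 0.8227]
eef_rot: [[0.371, -0.905, 0.208], [-0.917, -0.322, 0.235], [-0.146, -0.278, -0.95]]
ft_force: [-0.1, -0.1, -0.2]
width: 0.0217
finger_force: 0.0
```

>>> {"api": "arm_command", "payload": {
  "moves": [-0.7,-0.48,-0.52,0]
}}

```text
time: 12.03
eef_pos: [0.1206, 0.7523, 0.8275]
eef_rot: [[0.375, -0.901, 0.217], [-0.912, -0.317, 0.261], [-0.166, -0.296, -0.941]]
ft_force: [0.1, -0.7, 0.7]
width: 0.0214
finger_force: 0.0
```

>>> {"api": "arm_command", "payload": {
  "moves": [-0.7,-0.48,-0.52,0]
}}

```text
time: 12.12
eef_pos: [0.1193, 0.7545, 0.8327]
eef_rot: [[0.379, -0.897, 0.227], [-0.906, -0.311, 0.287], [-0.187, -0.314, -0.931]]
ft_force: [0.2, 1.0, -1.1]
width: 0.0219
finger_force: 0.0
```

>>> {"api": "arm_command", "payload": {
  "moves": [-0.7,-0.48,-0.52,0]
}}

```text
time: 12.2
eef_pos: [0.1176, 0.7561, 0.8388]
eef_rot: [[0.384, -0.893, 0.236], [-0.9, -0.305, 0.312], [-0.207, -0.332, -0.92]]
ft_force: [0.5, 0.3, -0.2]
width: 0.0218
finger_force: 0.0
```

>>> {"api": "arm_command", "payload": {
  "moves": [-0.7,-0.48,-0.52,0]
}}

```text
time: 12.28
eef_pos: [0.1155, 0.7571, 0.8453]
eef_rot: [[0.389, -0.888, 0.245], [-0.893, -0.298, 0.338], [-0.227, -0.35, -0.909]]
ft_force: [-0.4, 0.1, -0.2]
width: 0.0221
finger_force: 0.0
```

>>> {"api": "arm_command", "payload": {
  "moves": [-0.7,-0.48,-0.52,0]
}}

```text
time: 12.37
eef_pos: [0.113, 0.7576, 0.8525]
eef_rot: [[0.395, -0.883, 0.254], [-0.885, -0.291, 0.363], [-0.247, -0.368, -0.897]]
ft_force: [-0.1, -0.4, 0.7]
width: 0.0219
finger_force: 0.0
```

```bash
cat > st.py <<'E'
from look import *
def st(el=41,azs=(70,85,100)):
    o=arm.get_obs(); print(o["time"],o["joint_positions"],o["eef_pos"],"\n",np.array(o["eef_rot"]))
    R=np.array(o["eef_rot"]); z=R[:,2]; print("tilt",np.degrees(np.arccos(-z[2])),"az",np.degrees(np.arctan2(z[1],z[0])),"TCPaz",np.degrees(np.arctan2(o["eef_pos"][1],o["eef_pos"][0])))
    e=np.radians(el)
    for az in azs:
        a=np.radians(az); print(az, R.T@np.array([np.cos(e)*np.cos(a),np.cos(e)*np.sin(a),np.sin(e)]))
E
python3 -c "from st import *; st()"
```

```text
12.3667 [ 1.7466  0.5917  1.2506  0.3347 -1.877  -1.2177] [0.113  0.7576 0.8525] 
 [[ 0.3946 -0.8832  0.2536]
 [-0.8851 -0.2912  0.363 ]
 [-0.2467 -0.3677 -0.8966]]
tilt 26.28449593726801 az 55.06129485010888 TCPaz 81.51456551589213
70 [-0.6877 -0.6758 -0.2653]
85 [-0.8014 -0.5183 -0.2986]
100 [-0.8714 -0.342  -0.3517]
```

>>> {"api": "arm_command", "payload": {
  "moves": [-0.76,-0.58,-0.26,0]
}}

```text
time: 12.45
eef_pos: [0.1153, 0.7634, 0.8556]
eef_rot: [[0.4, -0.878, 0.262], [-0.876, -0.283, 0.391], [-0.269, -0.386, -0.882]]
ft_force: [0.4, -0.6, 0.7]
width: 0.022
finger_force: 0.0
```

>>> {"api": "arm_command", "payload": {
  "moves": [-0.77,-0.58,-0.22,0]
}}

```text
time: 12.53
eef_pos: [0.1179, 0.7723, 0.8551]
eef_rot: [[0.406, -0.873, 0.27], [-0.867, -0.276, 0.415], [-0.287, -0.403, -0.869]]
ft_force: [0.6, 0.6, -0.5]
width: 0.0215
finger_force: 0.0
```

>>> {"api": "arm_command", "payload": {
  "moves": [-0.78,-0.58,-0.18,0]
}}

```text
time: 12.62
eef_pos: [0.1203, 0.7814, 0.8545]
eef_rot: [[0.412, -0.868, 0.278], [-0.858, -0.268, 0.438], [-0.306, -0.419, -0.855]]
ft_force: [1.1, 1.3, -0.0]
width: 0.0219
finger_force: 0.0
```

>>> {"api": "arm_command", "payload": {
  "moves": [-0.79,-0.59,-0.14,0]
}}

```text
time: 12.7
eef_pos: [0.1228, 0.7906, 0.854]
eef_rot: [[0.419, -0.862, 0.286], [-0.848, -0.259, 0.462], [-0.324, -0.436, -0.84]]
ft_force: [0.6, -0.4, -0.3]
width: 0.022
finger_force: 0.0
```

>>> {"api": "arm_command", "payload": {
  "moves": [-0.79,-0.59,-0.1,0]
}}

```text
time: 12.78
eef_pos: [0.1255, 0.7999, 0.8536]
eef_rot: [[0.425, -0.856, 0.293], [-0.838, -0.25, 0.485], [-0.343, -0.452, -0.824]]
ft_force: [-0.1, -1.2, -0.4]
width: 0.022
finger_force: 0.0
```

>>> {"api": "arm_command", "payload": {
  "moves": [-0.8,-0.59,-0.07,0]
}}

```text
time: 12.87
eef_pos: [0.128, 0.8094, 0.8531]
eef_rot: [[0.432, -0.851, 0.3], [-0.827, -0.24, 0.509], [-0.361, -0.468, -0.807]]
ft_force: [0.6, -0.7, -0.8]
width: 0.022
finger_force: 0.0
```

>>> {"api": "arm_command", "payload": {
  "moves": [-0.8,-0.59,-0.04,0]
}}

```text
time: 12.95
eef_pos: [0.1304, 0.8188, 0.8527]
eef_rot: [[0.438, -0.845, 0.307], [-0.815, -0.23, 0.532], [-0.379, -0.484, -0.789]]
ft_force: [0.7, 0.4, 0.5]
width: 0.022
finger_force: 0.0
```

>>> {"api": "arm_command", "payload": {
  "moves": [-0.8,-0.6,0,0]
}}

```text
time: 13.03
eef_pos: [0.1332, 0.8283, 0.8522]
eef_rot: [[0.446, -0.838, 0.314], [-0.803, -0.219, 0.555], [-0.396, -0.499, -0.771]]
ft_force: [0.0, 0.4, 0.4]
width: 0.0219
finger_force: 0.0
```

>>> {"api": "arm_command", "payload": {
  "moves": [-0.8,-0.6,0.03,0]
}}

```text
time: 13.12
eef_pos: [0.136, 0.8378, 0.8517]
eef_rot: [[0.453, -0.832, 0.32], [-0.79, -0.208, 0.577], [-0.413, -0.514, -0.751]]
ft_force: [0.4, -0.3, -0.5]
width: 0.022
finger_force: 0.0
```

```bash
python3 -c "from st import *; st()"
```

```text
13.1167 [ 1.716   0.6517  1.2508  0.4121 -1.5613 -1.2022] [0.136  0.8378 0.8517] 
 [[ 0.4528 -0.832   0.3204]
 [-0.79   -0.2077  0.5769]
 [-0.4134 -0.5143 -0.7513]]
tilt 41.29264319039086 az 60.94882055118379 TCPaz 80.77743892053562
70 [-0.7146 -0.6995 -0.0011]
85 [-0.8354 -0.5483 -0.0381]
100 [-0.9177 -0.3828 -0.1062]
```

>>> {"api": "arm_command", "payload": {
  "moves": [-0.8,-0.6,0.03,0]
}}

```text
time: 13.2
eef_pos: [0.1385, 0.8468, 0.8517]
eef_rot: [[0.46, -0.826, 0.327], [-0.777, -0.196, 0.598], [-0.43, -0.529, -0.732]]
ft_force: [0.2, 0.3, -1.2]
width: 0.022
finger_force: 0.0
```

>>> {"api": "arm_command", "payload": {
  "moves": [-0.8,-0.6,0.06,0]
}}

```text
time: 13.28
eef_pos: [0.141, 0.8553, 0.8523]
eef_rot: [[0.468, -0.819, 0.332], [-0.763, -0.184, 0.62], [-0.447, -0.544, -0.711]]
ft_force: [0.4, 0.5, 1.0]
width: 0.0219
finger_force: 0.0
```

>>> {"api": "arm_command", "payload": {
  "moves": [-0.8,-0.6,0.09,0]
}}

```text
time: 13.37
eef_pos: [0.1434, 0.8639, 0.8529]
eef_rot: [[0.475, -0.812, 0.338], [-0.748, -0.171, 0.641], [-0.463, -0.558, -0.689]]
ft_force: [0.4, -0.5, 0.2]
width: 0.0216
finger_force: 0.0
```

>>> {"api": "arm_command", "payload": {
  "moves": [-0.8,-0.6,0.12,0]
}}

```text
time: 13.45
eef_pos: [0.1457, 0.8724, 0.8533]
eef_rot: [[0.483, -0.805, 0.343], [-0.733, -0.158, 0.662], [-0.479, -0.571, -0.667]]
ft_force: [0.6, -0.6, 0.4]
width: 0.0221
finger_force: 0.0
```

>>> {"api": "arm_command", "payload": {
  "moves": [-0.8,-0.6,0.14,0]
}}

```text
time: 13.53
eef_pos: [0.148, 0.8808, 0.854]
eef_rot: [[0.491, -0.798, 0.348], [-0.718, -0.145, 0.681], [-0.494, -0.585, -0.644]]
ft_force: [0.3, -0.1, 0.1]
width: 0.0222
finger_force: 0.0
```

>>> {"api": "arm_command", "payload": {
  "moves": [-0.8,-0.6,0.16,0]
}}

```text
time: 13.62
eef_pos: [0.1501, 0.8888, 0.8549]
eef_rot: [[0.499, -0.791, 0.353], [-0.702, -0.131, 0.7], [-0.508, -0.597, -0.621]]
ft_force: [-0.0, 0.9, -1.0]
width: 0.0218
finger_force: 0.0
```

>>> {"api": "arm_command", "payload": {
  "moves": [-0.8,-0.6,0.18,0]
}}

```text
time: 13.7
eef_pos: [0.1521, 0.8964, 0.8562]
eef_rot: [[0.508, -0.784, 0.357], [-0.685, -0.116, 0.719], [-0.522, -0.61, -0.596]]
ft_force: [0.1, 0.2, 0.4]
width: 0.022
finger_force: 0.0
```

>>> {"api": "arm_command", "payload": {
  "moves": [-0.8,-0.6,0.2,0]
}}

```text
time: 13.78
eef_pos: [0.154, 0.9037, 0.8578]
eef_rot: [[0.516, -0.777, 0.361], [-0.668, -0.102, 0.737], [-0.536, -0.621, -0.572]]
ft_force: [-0.0, 0.4, 0.5]
width: 0.022
finger_force: 0.0
```

```bash
cat >> st.py <<'E'
def plan(tgt,g,R,p,az):
    # tgt: grasp point world; returns tool-frame shift to bring grasp point to tgt and turn making tool y horizontal at azimuth az-90 or az+90
    z=R[:,2]; yd=np.cross([0,0,1],z); yd/=np.linalg.norm(yd)
    for s in (1,-1):
        y=s*yd; ang=np.arctan2(-y@R[:,0],y@R[:,1]); print("turn",ang)
    print("shift",R.T@(np.array(tgt)-.159*z-p), "TCP target",np.array(tgt)-.159*z)
E
python3 -c "
from st import *; st()
o=arm.get_obs();plan((.457,0,.04),0,np.array(o['eef_rot']),np.array(o['eef_pos']),0)"
```

```text
13.7833 [ 1.6881  0.7074  1.2506  0.484  -1.2718 -1.2183] [0.154  0.9037 0.8578] 
 [[ 0.516  -0.7768  0.3609]
 [-0.6685 -0.1017  0.7367]
 [-0.5356 -0.6214 -0.5718]]
tilt 55.12425466237397 az 63.90097101301296 TCPaz 80.33030147476336
70 [-0.6923 -0.6804  0.2405]
85 [-0.82   -0.5353  0.2025]
100 [-0.9159 -0.3815  0.1251]
turn 0.8594218207086916
turn -2.2821708328811017
shift [ 1.1985  0.3647 -0.2478] TCP target [ 0.3996 -0.1171  0.1309]
```

Tilt is 55° at azimuth 64°. Now I'll work out the travel to the weight with the half turn that brings the camera to the upper side.

```bash
cat >> st.py <<'E'
def path(ways,turns,R=None,p=None):
    o=arm.get_obs(); R=np.array(o["eef_rot"]) if R is None else R; p=np.array(o["eef_pos"]) if p is None else p
    for w,t in zip(ways,turns):
        w=np.array(w); print(np.round(R.T@(w-p),4).tolist(),"turn",t,"dist",round(np.linalg.norm(w-p),3)); p=w
        c,s=np.cos(t),np.sin(t); R=R@np.array([[c,-s,0],[s,c,0],[0,0,1]])
    print(R)
E
python3 - <<'E'
from st import *
path([(.22,.72,.82),(.28,.53,.78),(.33,.34,.74),(.35,.16,.68),(.35,.0,.58),(.36,-.12,.45)],[-.6,-.6,-.6,-.48,0,0])
E
```

```text
[0.1771, -0.0091, -0.0899] turn -0.6 dist 0.199
[0.1494, 0.0993, -0.0955] turn -0.6 dist 0.203
[0.0582, 0.1643, -0.0991] turn -0.6 dist 0.2
[-0.076, 0.1494, -0.0911] turn -0.48 dist 0.191
[-0.164, 0.0707, -0.0607] turn 0 dist 0.189
[-0.1656, 0.0621, -0.0105] turn 0 dist 0.177
[[ 0.2535  0.8975  0.3609]
 [ 0.5125 -0.441   0.7367]
 [ 0.8204 -0.0018 -0.5718]]
```

>>> {"api": "arm_command", "payload": {
  "moves": [0.035,-0.002,-0.018,-0.12,0.071,-0.004,-0.036,-0.24,0.106,-0.005,-0.054,-0.36,0.142,-0.007,-0.072,-0.48,0.177,-0.009,-0.09,-0.6]
}}

```text
time: 14.2
eef_pos: [0.2055, 0.7585, 0.8279]
eef_rot: [[0.82, -0.444, 0.36], [-0.543, -0.405, 0.736], [-0.181, -0.799, -0.573]]
ft_force: [1.3, 0.7, 2.5]
width: 0.0217
finger_force: 0.0
```

>>> {"api": "arm_command", "payload": {
  "moves": [0.03,0.02,-0.019,-0.12,0.06,0.04,-0.038,-0.24,0.09,0.06,-0.057,-0.36,0.12,0.08,-0.076,-0.48,0.149,0.099,-0.095,-0.6]
}}

```text
time: 14.62
eef_pos: [0.2485, 0.5665, 0.7768]
eef_rot: [[0.928, 0.096, 0.361], [-0.22, -0.64, 0.736], [0.302, -0.763, -0.572]]
ft_force: [0.5, 0.1, 0.8]
width: 0.0223
finger_force: 0.0
```

>>> {"api": "arm_command", "payload": {
  "moves": [0.012,0.033,-0.02,-0.12,0.023,0.066,-0.04,-0.24,0.035,0.099,-0.06,-0.36,0.047,0.131,-0.079,-0.48,0.058,0.164,-0.099,-0.6]
}}

```text
time: 15.03
eef_pos: [0.2811, 0.3762, 0.7257]
eef_rot: [[0.711, 0.604, 0.361], [0.18, -0.652, 0.737], [0.68, -0.459, -0.572]]
ft_force: [1.1, 0.3, -0.1]
width: 0.022
finger_force: 0.0
```

```bash
python3 -c "
from st import *; st()
path([(.35,.16,.68),(.35,.0,.58),(.36,-.12,.45)],[-.48,0,0])"
```

```text
15.0333 [ 1.4311 -0.3532 -0.3566  0.421  -0.6733  0.4558] [0.2811 0.3762 0.7257] 
 [[ 0.7108  0.6037  0.3609]
 [ 0.1796 -0.6519  0.7367]
 [ 0.6801 -0.4588 -0.5718]]
tilt 55.12183981303129 az 63.89982534075526 TCPaz 53.232658637474735
70 [ 0.757  -0.6075  0.2405]
85 [ 0.628  -0.7514  0.2025]
100 [ 0.4865 -0.8647  0.1251]
[-0.021, 0.2035, -0.1083] turn -0.48 dist 0.231
[-0.1552, 0.0885, -0.0607] turn 0 dist 0.189
[-0.1577, 0.0802, -0.0105] turn 0 dist 0.177
[[ 0.3517  0.8637  0.3609]
 [ 0.4604 -0.4953  0.7367]
 [ 0.8151 -0.0929 -0.5718]]
```

>>> {"api": "arm_command", "payload": {
  "moves": [-0.01,0.035,-0.02,-0.1,-0.02,0.07,-0.04,-0.2,-0.03,0.105,-0.06,-0.3,-0.045,0.135,-0.08,-0.4,-0.06,0.16,-0.095,-0.48]
}}

```text
time: 15.45
eef_pos: [0.2995, 0.1954, 0.6681]
eef_rot: [[0.361, 0.86, 0.362], [0.454, -0.501, 0.737], [0.815, -0.102, -0.571]]
ft_force: [1.6, -0.3, 0.1]
width: 0.0216
finger_force: 0.0
```

>>> {"api": "arm_command", "payload": {
  "moves": [-0.033,0.014,-0.012,0,-0.066,0.028,-0.024,0,-0.098,0.042,-0.036,0,-0.131,0.056,-0.048,0,-0.164,0.07,-0.06,0]
}}

```text
time: 15.87
eef_pos: [0.2845, 0.0824, 0.5876]
eef_rot: [[0.382, 0.851, 0.361], [0.466, -0.515, 0.72], [0.798, -0.107, -0.593]]
ft_force: [1.7, -0.4, -1.0]
width: 0.0218
finger_force: 0.0
```

>>> {"api": "arm_command", "payload": {
  "moves": [-0.033,0.012,-0.002,0,-0.066,0.024,-0.004,0,-0.099,0.036,-0.006,0,-0.12,0.044,-0.008,0,-0.12,0.044,-0.008,0],
  "jaw": 0.5
}}

```text
time: 16.28
eef_pos: [0.2734, -0.0019, 0.4916]
eef_rot: [[0.383, 0.85, 0.362], [0.468, -0.517, 0.717], [0.796, -0.105, -0.596]]
ft_force: [1.9, 0.0, -1.2]
width: 0.0497
finger_force: 0.0
```

```bash
python3 - <<'E'
from st import *
st(); look("w4",dict(long_weight=0,hook_nose=.125,hook_seat=.147))
o=arm.get_obs(); z=np.array(o["eef_rot"])[:,2]
path([np.array((.457,0,.04))-.159*z],[0])
E
```

```text
16.2833 [-0.122  -0.4304 -0.3982 -0.8966 -1.315   2.7726] [ 0.2734 -0.0019  0.4916] 
 [[ 0.3833  0.8496  0.3622]
 [ 0.4678 -0.5168  0.717 ]
 [ 0.7964 -0.1054 -0.5955]]
tilt 53.449929212940425 az 63.19768495815515 TCPaz -0.4012601684979713
70 [ 0.9532 -0.2163  0.2113]
85 [ 0.8994 -0.4018  0.1722]
100 [ 0.8199 -0.5646  0.0948]
16.2833 [-0.122  -0.4304 -0.3982 -0.8966 -1.315   2.7726] [ 0.2734 -0.0019  0.4916] [[0.38330578993674225, 0.8496247050330832, 0.3622354648545833], [0.46779677520615626, -0.5167502244008306, 0.7170323442414658], [0.796393651724881, -0.10539006679539208, -0.5955250501139074]]
[-0.2857, 0.2029, 0.1788] turn 0 dist 0.393
[[ 0.3906  0.8461  0.3626]
 [ 0.4662 -0.5215  0.7147]
 [ 0.7938 -0.1101 -0.5981]]
```

View pics/w4.png

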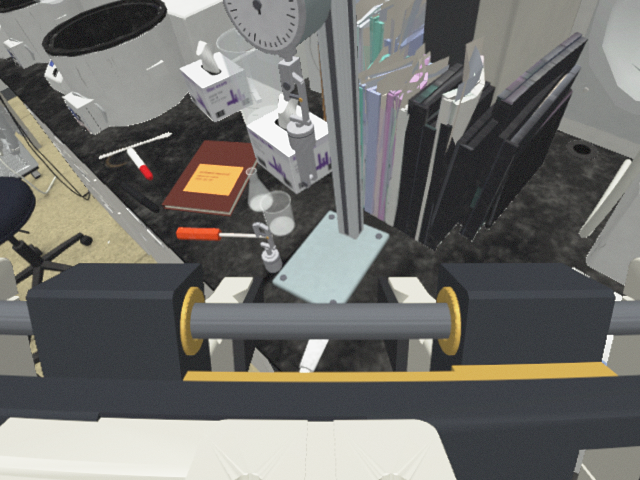

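The view shows the hanging weight with its loop at (300,130), the stand plate at (330,255) and the short weight at (268,250). The long weight lies below the view. Next comes the pre-grasp behind the long weight.

```bash
python3 - <<'E'
from st import *
path([(.34,-.10,.38),(.375,-.16,.24)],[-.13,0])
E
```

```text
[-0.1081, 0.1187, 0.0205] turn -0.13 dist 0.162
[-0.1343, 0.0594, 0.0535] turn 0 dist 0.156
[[ 0.2776  0.8896  0.3626]
 [ 0.5298 -0.4566  0.7147]
 [ 0.8014 -0.0062 -0.5981]]
```

>>> {"api": "arm_command", "payload": {
  "moves": [-0.022,0.024,0.004,-0.03,-0.043,0.047,0.008,-0.06,-0.065,0.071,0.012,-0.09,-0.086,0.095,0.016,-0.12,-0.108,0.119,0.02,-0.13]
}}

```text
time: 16.9
eef_pos: [0.3303, -0.0302, 0.443]
eef_rot: [[0.312, 0.88, 0.357], [0.553, -0.474, 0.686], [0.773, -0.016, -0.634]]
ft_force: [0.1, 1.0, -0.5]
width: 0.0661
finger_force: 0.0
```

>>> {"api": "arm_command", "payload": {
  "moves": [-0.034,0.015,0.013,0,-0.067,0.03,0.026,0,-0.1,0.045,0.04,0,-0.134,0.059,0.0535,0,-0.134,0.059,0.0535,0]
}}

```text
time: 17.32
eef_pos: [0.3482, -0.016, 0.3933]
eef_rot: [[0.35, 0.866, 0.357], [0.569, -0.499, 0.654], [0.744, -0.025, -0.668]]
ft_force: [-0.1, 1.0, 0.2]
width: 0.066
finger_force: 0.0
```

```bash
python3 - <<'E'
from st import *
st(azs=()); look("w5",dict(long_weight=0,hook_nose=.125,hook_seat=.147))
o=arm.get_obs(); z=np.array(o["eef_rot"])[:,2]; h=np.array([z[0],z[1],0])/np.hypot(z[0],z[1])
t=np.array((.457,0,.038))-.159*z
path([t-.045*h,t],[0,0])
E
```

```text
17.3167 [-0.0843 -0.2045 -0.4635 -0.8756 -1.0913  3.0289] [ 0.3482 -0.016   0.3933] 
 [[ 0.3495  0.8664  0.3567]
 [ 0.5693 -0.4988  0.6536]
 [ 0.7442 -0.0254 -0.6675]]
tilt 48.124943277396675 az 61.37340836186438 TCPaz -2.6344119605496825
17.3167 [-0.0843 -0.2045 -0.4635 -0.8756 -1.0913  3.0289] [ 0.3482 -0.016   0.3933] [[0.3495146736788346, 0.8663585944539675, 0.35673838971846517], [0.5692541307352889, -0.4987780669053566, 0.6535825690874613], [0.7441701603289319, -0.0253618964176868, -0.6675084618835256]]
[-0.2464, 0.0957, 0.0954] turn 0 dist 0.281
[0.03, -0.001, 0.0335] turn 0 dist 0.045
[[ 0.3509  0.8653  0.358 ]
 [ 0.5687 -0.5006  0.6527]
 [ 0.744  -0.0255 -0.6677]]
```

Joint 6 has reached its limit with this roll and it costs tilt, so I'll take the opposite half turn, which gives the same grasp.

>>> {"api": "arm_command", "payload": {
  "moves": [0,0,0,0.124,0,0,0,0.248,0,0,0,0.372,0,0,0,0.496,0,0,0,0.62]
}}

```text
time: 17.93
eef_pos: [0.3479, -0.0183, 0.3937]
eef_rot: [[0.792, 0.494, 0.36], [0.166, -0.74, 0.652], [0.588, -0.457, -0.668]]
ft_force: [-0.6, 0.7, 0.4]
width: 0.0657
finger_force: 0.0
```

>>> {"api": "arm_command", "payload": {
  "moves": [0,0,0,0.124,0,0,0,0.248,0,0,0,0.372,0,0,0,0.496,0,0,0,0.62]
}}

```text
time: 18.35
eef_pos: [0.3479, -0.0183, 0.3937]
eef_rot: [[0.931, -0.058, 0.36], [-0.295, -0.699, 0.652], [0.213, -0.713, -0.668]]
ft_force: [1.1, 0.4, -0.1]
width: 0.0659
finger_force: 0.0
```

>>> {"api": "arm_command", "payload": {
  "moves": [0,0,0,0.124,0,0,0,0.248,0,0,0,0.372,0,0,0,0.496,0,0,0,0.62]
}}

```text
time: 18.77
eef_pos: [0.3479, -0.0183, 0.3937]
eef_rot: [[0.724, -0.588, 0.36], [-0.646, -0.397, 0.652], [-0.241, -0.704, -0.668]]
ft_force: [0.8, -0.4, 0.3]
width: 0.0654
finger_force: 0.0
```

>>> {"api": "arm_command", "payload": {
  "moves": [0,0,0,0.124,0,0,0,0.248,0,0,0,0.372,0,0,0,0.496,0,0,0,0.62]
}}

```text
time: 19.18
eef_pos: [0.3479, -0.0183, 0.3937]
eef_rot: [[0.248, -0.9, 0.36], [-0.757, 0.052, 0.652], [-0.605, -0.433, -0.668]]
ft_force: [-0.2, -0.9, 0.2]
width: 0.0659
finger_force: 0.0
```

```bash
python3 - <<'E'
from st import *
st(azs=())
o=arm.get_obs(); R=np.array(o["eef_rot"]);z=R[:,2]; print("rem turn",np.arctan2(R[2,1],R[2,0])+0, "y up?",R[2])
path([(.37,-.155,.30)],[.62])
E
```

```text
19.1833 [-0.091  -0.2047 -0.4627 -0.8751 -1.0936  0.5436] [ 0.3479 -0.0183  0.3937] 
 [[ 0.2476 -0.8996  0.3596]
 [-0.7565  0.0523  0.6519]
 [-0.6053 -0.4335 -0.6676]]
tilt 48.11416600543423 az 61.11608199000191 TCPaz -3.011026425738592
rem turn -2.5200910693434624 y up? [-0.6053 -0.4335 -0.6676]
[0.1656, 0.0136, -0.0186] turn 0.62 dist 0.167
[[-0.3212 -0.8761  0.3596]
 [-0.5853  0.4822  0.6519]
 [-0.7445 -0.0011 -0.6676]]
```

>>> {"api": "arm_command", "payload": {
  "moves": [0.033,0.003,-0.004,0.124,0.066,0.006,-0.007,0.248,0.1,0.008,-0.011,0.372,0.133,0.011,-0.015,0.496,0.166,0.0136,-0.0186,0.62]
}}

```text
time: 19.6
eef_pos: [0.3711, -0.157, 0.2992]
eef_rot: [[-0.321, -0.876, 0.36], [-0.586, 0.482, 0.652], [-0.744, -0.002, -0.668]]
ft_force: [1.3, 1.1, 1.1]
width: 0.0657
finger_force: 0.0
```

>>> {"api": "arm_command", "payload": {
  "moves": [0,0,0,0,0,0,0,0]
}}

```text
time: 19.77
eef_pos: [0.3712, -0.1567, 0.2981]
eef_rot: [[-0.32, -0.877, 0.358], [-0.586, 0.481, 0.652], [-0.744, -0.001, -0.668]]
ft_force: [0.1, 0.2, 0.7]
width: 0.0654
finger_force: 0.0
```

```bash
python3 - <<'E'
from st import *
st(azs=())
cal=viewer.get_calibration("wrist"); print("cam",np.array(cal["origin"]))
look("w6",dict(long_weight=0,hook_nose=.125,hook_seat=.147))
o=arm.get_obs(); z=np.array(o["eef_rot"])[:,2]; h=np.array([z[0],z[1],0])/np.hypot(z[0],z[1])
t=np.array((.457,0,.035))-.167*z
path([t-.05*h+[0,0,.06],t-.05*h,t],[0,0,0])
E
```

```text
19.7667 [-0.4793  0.1223 -0.4029 -0.9174 -1.2133  0.3956] [ 0.3712 -0.1567  0.2981] 
 [[-0.3204 -0.8769  0.3584]
 [-0.5863  0.4807  0.6521]
 [-0.744  -0.0012 -0.6681]]
tilt 48.07685506606117 az 61.20696183920688 TCPaz -22.88494826260556
cam [ 0.3568 -0.1842  0.2356]
19.7667 [-0.4793  0.1223 -0.4029 -0.9174 -1.2133  0.3956] [ 0.3712 -0.1567  0.2981] [[-0.3203793439328225, -0.8768872056949606, 0.35836560168305454], [-0.5863108999024749, 0.4806946696241826, 0.6520522703360891], [-0.7440407278077756, -0.001209579836699946, -0.6681331695701795]]
long_weight 0.85 (89.9, 325.8) [ 0.4518 -0.0023  0.    ]
long_weight 0.76 (143.9, 412.7) [0.4115 0.0882 0.    ]
hook_nose 0.73 (274.5, 439.9) [0.4067 0.0944 0.125 ]
hook_nose 0.66 (243.5, 340.2) [0.4501 0.0121 0.125 ]
hook_seat 0.58 (272.5, 327.1) [0.455  0.0034 0.147 ]
hook_seat 0.56 (302.2, 435.7) [0.4119 0.0907 0.147 ]
[0.0681, -0.0, 0.0647] turn 0 dist 0.094
[0.0447, 0.0004, 0.0401] turn 0 dist 0.06
[-0.0334, -0.0003, 0.0372] turn 0 dist 0.05
[[-0.3139 -0.8789  0.3593]
 [-0.5896  0.477   0.6518]
 [-0.7442 -0.0073 -0.6679]]
```

View pics/w6.png

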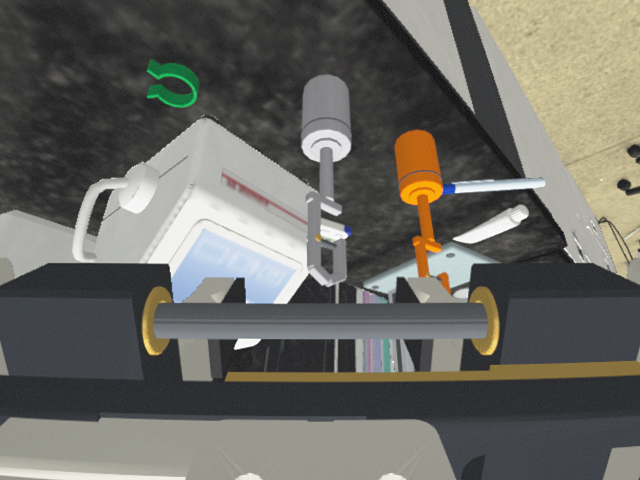

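The picture shows the steel long weight at (325,110), centred between the fingers, with its hook mouth clear; the orange one is at (418,165), outside them. I'll approach along a diagonal and grip.

>>> {"api": "arm_command", "payload": {
  "moves": [0.035,0,0.03,0,0.066,0,0.062,0,0.072,0,0.09,0,0.074,0.001,0.115,0,0.075,0.001,0.1345,0]
}}

```text
time: 20.38
eef_pos: [0.3946, -0.1095, 0.1528]
eef_rot: [[-0.316, -0.879, 0.358], [-0.589, 0.477, 0.652], [-0.744, -0.004, -0.668]]
ft_force: [-0.4, 0.7, 0.4]
width: 0.0654
finger_force: 0.0
```

>>> {"api": "arm_command", "payload": {
  "moves": [0,0,0,0,0,0,0,0,0,0,0,0,0,0,0,0,0,0,0,0],
  "jaw": -0.5,
  "newtons": 45
}}

```text
time: 20.8
eef_pos: [0.3945, -0.1112, 0.1549]
eef_rot: [[-0.315, -0.879, 0.359], [-0.589, 0.478, 0.652], [-0.744, -0.007, -0.668]]
ft_force: [-3.8, 2.3, 3.6]
width: 0.0379
finger_force: 2.0
```

>>> {"api": "arm_command", "payload": {
  "moves": [0,0,0,0,0,0,0,0]
}}

```text
time: 20.97
eef_pos: [0.3941, -0.111, 0.1547]
eef_rot: [[-0.315, -0.879, 0.359], [-0.588, 0.477, 0.653], [-0.745, -0.005, -0.667]]
ft_force: [-4.4, -1.3, 8.3]
width: 0.0341
finger_force: 45.0
```

Gripped: width 34 mm at 45 N. Now I'll lift and carry it to beside the stand.

```bash
python3 - <<'E'
from st import *
path([(.394,-.10,.285),(.394,.06,.30),(.398,.20,.29)],[0,0,0])
E
```

```text
[-0.1035, 0.0047, -0.0798] turn 0 dist 0.131
[-0.1052, 0.0763, 0.0945] turn 0 dist 0.161
[-0.0761, 0.0634, 0.0995] turn 0 dist 0.14
[[-0.3152 -0.8787  0.3586]
 [-0.5879  0.4774  0.653 ]
 [-0.745  -0.0049 -0.6671]]
```

>>> {"api": "arm_command", "payload": {
  "moves": [-0.02,0.001,-0.015,0,-0.045,0.002,-0.035,0,-0.07,0.003,-0.055,0,-0.09,0.004,-0.07,0,-0.104,0.005,-0.08,0]
}}

```text
time: 21.38
eef_pos: [0.3943, -0.1, 0.2873]
eef_rot: [[-0.314, -0.878, 0.361], [-0.59, 0.479, 0.65], [-0.744, -0.008, -0.668]]
ft_force: [0.0, 0.4, -4.5]
width: 0.0342
finger_force: 45.0
```

>>> {"api": "arm_command", "payload": {
  "moves": [-0.021,0.015,0.019,0,-0.042,0.03,0.038,0,-0.063,0.046,0.057,0,-0.084,0.061,0.076,0,-0.105,0.076,0.0945,0]
}}

```text
time: 21.8
eef_pos: [0.394, 0.0608, 0.2994]
eef_rot: [[-0.317, -0.878, 0.36], [-0.588, 0.48, 0.652], [-0.744, -0.005, -0.668]]
ft_force: [2.2, -0.3, -4.1]
width: 0.0339
finger_force: 45.0
```

>>> {"api": "arm_command", "payload": {
  "moves": [-0.019,0.016,0.025,0,-0.038,0.032,0.05,0,-0.057,0.048,0.075,0,-0.076,0.063,0.0995,0,-0.076,0.063,0.0995,0]
}}

```text
time: 22.22
eef_pos: [0.3979, 0.2048, 0.2889]
eef_rot: [[-0.314, -0.881, 0.354], [-0.589, 0.474, 0.655], [-0.745, -0.003, -0.667]]
ft_force: [-0.4, -0.5, -3.8]
width: 0.0344
finger_force: 45.0
```

```bash
cat > fit.py <<'E'
from st import *
def spots(cam,qs):
    out={}
    for q in qs:
        out[q]=[(d["location"][1],d["location"][0],round(d["confidence"],2)) for d in viewer.spot_point(cam,q)][:3]
        print(cam,q,np.round(out[q],1).tolist())
    return out
E
python3 - <<'E'
from fit import *
st(azs=())
cals={}
for c in ("side","top","wrist"):
    cv2.imwrite(f"pics/{c}3.png",viewer.read_camera(c)); spots(c,["lower_pin","upper_weight","hook_seat","long_weight"])
a=cv2.imread("pics/side3.png")[140:300,250:370]; cv2.imwrite("pics/c4.png",np.hstack([cv2.resize(a,(390,520),interpolation=cv2.INTER_CUBIC),cv2.resize(cv2.imread("pics/wrist3.png"),(400,300)).copy() if 0 else cv2.copyMakeBorder(cv2.resize(cv2.imread("pics/wrist3.png"),(400,300)),0,220,0,0,cv2.BORDER_CONSTANT)]))
E
```

```text
22.2167 [ 0.532   0.0096 -0.5322 -1.0082 -0.4725 -0.2298] [0.3979 0.2048 0.2889] 
 [[-0.3142 -0.8808  0.3542]
 [-0.5885  0.4735  0.6553]
 [-0.7449 -0.0026 -0.6672]]
tilt 48.15134759080701 az 61.6044662702974 TCPaz 27.23940413008232
side lower_pin [[306.5, 255.9, 0.7], [301.8, 190.8, 0.3]]
side upper_weight [[305.5, 227.6, 0.8]]
side hook_seat [[311.1, 206.6, 0.6]]
side long_weight [[306.1, 272.0, 0.8], [337.0, 281.8, 0.6]]
top lower_pin [[279.8, 229.5, 0.6]]
top upper_weight [[278.5, 222.6, 0.6]]
top hook_seat [[308.0, 219.9, 0.6], [293.3, 235.5, 0.4]]
top long_weight [[309.9, 227.2, 0.6]]
wrist lower_pin []
wrist upper_weight []
wrist hook_seat []
wrist long_weight [[321.1, 219.4, 0.9], [372.3, 108.4, 0.6]]
```

View pics/c4.png

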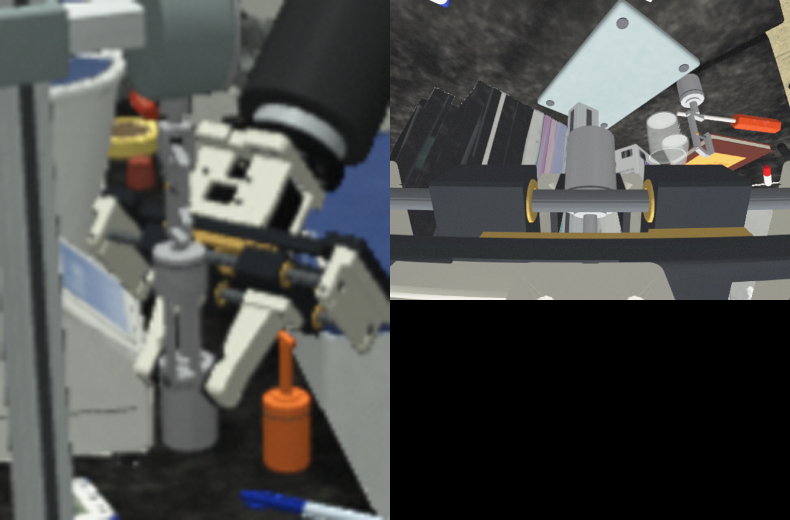

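The picture shows the long weight held upright at crop (190,400), close beside the hanging weight and its loop (180,310). I've now viewed 11 pictures against the limit of 10 (I miscounted), so no more pictures; numbers only from here.

```bash
python3 - <<'E'
from fit import *
import collections
acc=collections.defaultdict(list)
for k in range(3):
    for c in ("side","top"):
        viewer.read_camera(c)
        for q in ("lower_pin","upper_weight","hook_seat","hook_nose","long_weight"):
            for d in viewer.spot_point(c,q)[:2]: acc[c,q].append((d["location"][1],d["location"][0],round(d["confidence"],2)))
o=arm.get_obs(); p=np.array(o["eef_pos"]); w=p+[.062,.111,-.1547]; print("time",o["time"],"TCP",p,"weight pred",w)
for k,v in acc.items(): print(k,np.round(v,1).tolist())
yd=np.array([np.cos(np.radians(110)),np.sin(np.radians(110)),0])
for c in ("side","top"):
    print(c,"pred long",proj(c,w),"seat",proj(c,w+[0,0,.147]),"nose",proj(c,w+[0,0,.125]+.01*yd))
for y in (.38,.387,.394): print(y,[ (lambda o_,d_: o_+d_*(y-o_[1])/d_[1])(*ray("side",q)) for q in [(307,256),(304.5,227.3)]])
t=viewer.trace("side","upper_weight"); 
for r in t[:2]: 
    g=r["region"]; print(r["confidence"],r["box"]); 
    for row in range(int(r["box"][1]),int(r["box"][3])+1,3):
        cc=np.where(g[row])[0]; print(row,cc.min() if len(cc) else None,cc.max() if len(cc) else None,end="; ")
E
```

```text
time 24.7667 TCP [0.3992 0.1998 0.2889] weight pred [0.4612 0.3108 0.1342]
('side', 'lower_pin') [[305.7, 256.8, 0.8], [306.1, 258.8, 0.7], [307.0, 259.5, 0.9]]
('side', 'upper_weight') [[303.5, 225.5, 0.7], [304.5, 227.8, 0.9], [303.3, 226.8, 0.7]]
('side', 'hook_seat') [[308.6, 206.1, 0.8], [307.6, 206.7, 0.7], [307.1, 207.1, 0.9], [303.5, 189.9, 0.4]]
('side', 'hook_nose') [[309.3, 219.9, 0.9], [340.7, 235.4, 0.9], [307.3, 216.3, 0.6], [336.8, 235.8, 0.6], [307.2, 219.1, 0.7], [335.6, 238.9, 0.6]]
('side', 'long_weight') [[336.2, 279.2, 0.9], [306.9, 271.7, 0.7], [308.4, 271.5, 0.9], [337.9, 278.1, 0.7], [335.6, 282.6, 1.0], [308.4, 272.8, 0.7]]
('top', 'lower_pin') [[278.6, 230.6, 0.5], [278.6, 228.6, 0.5], [279.4, 227.2, 0.5]]
('top', 'upper_weight') [[280.0, 224.6, 0.5], [279.2, 220.9, 0.6], [281.9, 222.3, 0.5]]
('top', 'hook_seat') [[307.0, 218.0, 0.7], [306.8, 217.5, 0.6], [312.6, 229.6, 0.6], [308.8, 218.6, 0.5]]
('top', 'hook_nose') [[301.1, 223.8, 0.7], [303.6, 221.2, 0.6], [300.2, 219.9, 0.8]]
('top', 'long_weight') [[309.5, 228.4, 0.6], [309.3, 227.1, 0.5], [307.2, 217.9
[... 307 characters left out ...]
), array([0.4543, 0.387 , 0.2679])]
0.394 [array([0.4505, 0.394 , 0.2133]), array([0.4535, 0.394 , 0.2708])]
0.66 [300.4, 237.1, 317.7, 279.5]
237 304 307; 240 304 307; 243 304 307; 246 304 307; 249 304 307; 252 304 306; 255 None None; 258 306 307; 261 300 311; 264 300 314; 267 300 314; 270 300 314; 273 300 314; 276 307 307; 279 None None; 0.55 [297.0, 184.0, 315.6, 256.2]
184 303 303; 187 303 306; 190 303 307; 193 302 307; 196 301 306; 199 301 307; 202 301 307; 205 301 305; 208 300 305; 211 301 306; 214 299 310; 217 297 312; 220 297 312; 223 297 313; 226 297 313; 229 297 312; 232 299 310; 235 300 310; 238 300 310; 241 300 310; 244 300 311; 247 300 310; 250 301 310; 253 301 310; 256 301 310;
```

```bash
python3 - <<'E'
from fit import *
P=tri([ray("side",(305.6,256.5)),ray("top",(279.1,228.8))]); U=tri([ray("side",(304.8,227)),ray("top",(280,222.6))])
H=tri([ray("side",(307.8,206.6)),ray("top",(307.5,218.1))]); N=tri([ray("side",(307.9,218.4)),ray("top",(301.6,221.6))])
B=tri([ray("side",(307.9,272)),ray("top",(310,228.5))])
print("pin",P,"upper",U,"seat",H,"nose",N,"base",B)
E
```

```text
pin [0.4501 0.389  0.2093] upper [0.4541 0.3788 0.265 ] seat [0.4592 0.309  0.2796] nose [0.4557 0.3254 0.2612] base [0.4585 0.3151 0.1403]
```

```bash
python3 - <<'E'
from fit import *
o=arm.get_obs(); p=np.array(o["eef_pos"]); R=np.array(o["eef_rot"])
xd=np.array([.94,.342,0]); yd=np.array([-.342,.94,0])
for n,v in dict(pre=.020*xd+[0,0,-.0395],along10=.01*yd,across1=.001*xd,up10=np.array([0,0,.01]),back_u=-.01*np.array([R[0,2],R[1,2],0])/np.hypot(R[0,2],R[1,2])).items(): print(n,np.round(R.T@v,5))
E
```

```text
pre [ 0.0194 -0.0131  0.0376]
along10 [-0.0044  0.0075  0.0049]
across1 [-0.0005 -0.0007  0.0006]
up10 [-0.0074 -0.     -0.0067]
back_u [ 0.0067  0.     -0.0074]
```

>>> {"api": "arm_command", "payload": {
  "moves": [0.006,-0.004,0.012,0,0.013,-0.009,0.025,0,0.0194,-0.0131,0.0376,0,0.0194,-0.0131,0.0376,0]
}}

```text
time: 25.15
eef_pos: [0.4186, 0.2065, 0.2472]
eef_rot: [[-0.32, -0.878, 0.357], [-0.589, 0.479, 0.651], [-0.742, -0.002, -0.67]]
ft_force: [0.8, -0.8, -3.5]
width: 0.0342
finger_force: 45.0
```

>>> {"api": "arm_command", "payload": {
  "moves": [-0.0066,0.0112,0.0073,0,-0.0132,0.0225,0.0147,0,-0.0176,0.03,0.0196,0,-0.0176,0.03,0.0196,0]
}}

```text
time: 25.48
eef_pos: [0.4036, 0.2453, 0.2499]
eef_rot: [[-0.316, -0.879, 0.358], [-0.588, 0.477, 0.653], [-0.745, -0.004, -0.667]]
ft_force: [0.1, 0.6, -4.2]
width: 0.0341
finger_force: 45.0
```

```bash
python3 - <<'E'
from fit import *
o=arm.get_obs(); p=np.array(o["eef_pos"]); w=p+[.062,.111,-.1547]; print(o["time"],p,w,o["ft_force"])
for c in ("side","top"):
    for k in range(2):
        viewer.read_camera(c); spots(c,["lower_pin","upper_weight","hook_seat","hook_nose"])
    print(c,"pred seat",proj(c,w+[0,0,.147]),"nose",proj(c,w+[-.0034,.0094,.125]))
E
```

```text
25.4833 [0.4036 0.2453 0.2499] [0.4656 0.3563 0.0952] [ 0.114   0.6019 -4.2133]
side lower_pin [[304.0, 189.3, 0.4]]
side upper_weight [[304.3, 224.8, 0.8]]
side hook_seat [[301.7, 233.0, 0.8]]
side hook_nose [[301.3, 245.9, 0.7]]
side lower_pin [[308.3, 257.7, 0.7]]
side upper_weight [[304.5, 227.0, 1.0], [304.2, 189.0, 0.4]]
side hook_seat [[301.9, 235.5, 0.6]]
side hook_nose [[298.8, 246.4, 0.9], [335.5, 239.2, 0.8]]
side pred seat [300.6634 233.5467] nose [302.2456 246.2085]
top lower_pin [[279.1, 227.1, 0.4]]
top upper_weight [[278.0, 227.0, 0.6]]
top hook_seat [[292.9, 219.5, 0.4]]
top hook_nose [[287.2, 220.2, 0.4]]
top lower_pin [[279.9, 227.9, 0.4]]
top upper_weight [[279.7, 221.1, 0.6]]
top hook_seat [[292.2, 218.5, 0.7], [393.7, 247.1, 0.4]]
top hook_nose [[287.5, 222.2, 0.4], [390.9, 248.7, 0.4]]
top pred seat [290.2515 219.3716] nose [287.6225 222.12  ]
```

>>> {"api": "arm_command", "payload": {
  "moves": [-0.0044,0.0075,0.0049,0,-0.0088,0.015,0.0098,0]
}}

```text
time: 26.65
eef_pos: [0.3975, 0.2628, 0.2492]
eef_rot: [[-0.317, -0.878, 0.359], [-0.588, 0.479, 0.652], [-0.744, -0.004, -0.668]]
ft_force: [-0.7, 0.5, -4.1]
width: 0.0346
finger_force: 45.0
```

>>> {"api": "arm_command", "payload": {
  "moves": [-0.0035,0.006,0.0039,0,-0.0066,0.0112,0.0073,0,-0.0066,0.0112,0.0073,0]
}}

```text
time: 26.9
eef_pos: [0.3917, 0.278, 0.2493]
eef_rot: [[-0.316, -0.879, 0.357], [-0.588, 0.477, 0.653], [-0.744, -0.004, -0.668]]
ft_force: [0.3, -0.6, -4.1]
width: 0.0341
finger_force: 45.0
```

```bash
python3 - <<'E'
from fit import *
o=arm.get_obs(); p=np.array(o["eef_pos"]); w=p+[.062,.111,-.1547]; print(o["time"],p,w,o["ft_force"])
for c in ("side","top"):
    viewer.read_camera(c); spots(c,["lower_pin","upper_weight","hook_seat","hook_nose"])
    for r in viewer.trace(c,"upper_weight")[:2]: print(r["box"],r["confidence"])
    print(c,"pred seat",proj(c,w+[0,0,.147]),"nose",proj(c,w+[-.0034,.0094,.125]))
E
```

```text
26.9 [0.3917 0.278  0.2493] [0.4537 0.389  0.0946] [ 0.2839 -0.6184 -4.052 ]
side lower_pin [[311.3, 257.5, 0.7]]
side upper_weight [[303.6, 226.5, 0.7]]
side hook_seat [[306.2, 241.8, 0.7]]
side hook_nose [[306.1, 253.6, 0.9]]
[295.8, 181.7, 315.5, 257.6] 0.67
side pred seat [305.0992 240.9033] nose [306.7279 253.9129]
top lower_pin [[222.8, 245.9, 0.7]]
top upper_weight [[277.4, 225.0, 0.5]]
top hook_seat [[396.6, 245.5, 0.5]]
top hook_nose [[388.9, 247.4, 0.6]]
top pred seat [277.2774 223.9971] nose [274.8515 226.672 ]
```

>>> {"api": "arm_command", "payload": {
  "moves": [0.0037,0,0.0034,0,0.0074,0,0.0067,0,0.0104,0,0.0094,0,0.0104,0,0.0094,0]
}}

```text
time: 27.83
eef_pos: [0.3924, 0.2767, 0.2346]
eef_rot: [[-0.318, -0.878, 0.358], [-0.588, 0.479, 0.652], [-0.744, -0.004, -0.669]]
ft_force: [-0.1, -0.1, -3.4]
width: 0.0341
finger_force: 45.0
```

>>> {"api": "arm_command", "payload": {
  "moves": [0.0022,0,0.002,0,0.0045,0,0.004,0,0.0045,0,0.004,0]
}}

```text
time: 28.08
eef_pos: [0.3925, 0.277, 0.2292]
eef_rot: [[-0.316, -0.878, 0.359], [-0.588, 0.478, 0.652], [-0.744, -0.004, -0.668]]
ft_force: [-0.7, -0.1, 0.1]
width: 0.0341
finger_force: 45.0
```

>>> {"api": "arm_command", "payload": {
  "moves": [0.003,0,0.0027,0,0.006,0,0.0054,0,0.006,0,0.0054,0]
}}

```text
time: 28.33
eef_pos: [0.3929, 0.2772, 0.2215]
eef_rot: [[-0.316, -0.878, 0.359], [-0.587, 0.479, 0.653], [-0.745, -0.005, -0.667]]
ft_force: [0.1, 0.4, 2.8]
width: 0.0341
finger_force: 45.0
```

>>> {"api": "arm_command", "payload": {
  "moves": [0.003,0,0.0027,0,0.006,0,0.0054,0,0.006,0,0.0054,0]
}}

```text
time: 28.58
eef_pos: [0.3932, 0.2774, 0.214]
eef_rot: [[-0.316, -0.878, 0.36], [-0.587, 0.479, 0.653], [-0.746, -0.005, -0.666]]
ft_force: [0.5, -0.7, 6.6]
width: 0.0341
finger_force: 45.0
```

>>> {"api": "arm_command", "payload": {
  "moves": [0.0015,0,0.0013,0,0.003,0,0.0027,0,0.003,0,0.0027,0]
}}

```text
time: 28.83
eef_pos: [0.3935, 0.2775, 0.2105]
eef_rot: [[-0.315, -0.878, 0.36], [-0.586, 0.478, 0.654], [-0.746, -0.006, -0.666]]
ft_force: [-0.1, -0.9, 8.4]
width: 0.0339
finger_force: 45.0
```

```bash
python3 - <<'E'
from fit import *
o=arm.get_obs(); p=np.array(o["eef_pos"]); w=p+[.062,.111,-.1547]; print(o["time"],p,w,o["ft_force"],o["moment"])
c="side"
viewer.read_camera(c); spots(c,["lower_pin","upper_weight","hook_seat","hook_nose"])
for r in viewer.trace(c,"upper_weight")[:2]: print(r["box"],r["confidence"])
print(c,"pred seat",proj(c,w+[0,0,.147]),"nose",proj(c,w+[-.0034,.0094,.125]))
E
```

```text
28.8333 [0.3935 0.2775 0.2105] [0.4555 0.3885 0.0558] [-0.0547 -0.93    8.3598] [-0.27    0.0092 -0.0042]
side lower_pin [[307.7, 271.7, 0.7], [307.4, 325.1, 0.4]]
side upper_weight [[305.5, 239.2, 0.7], [310.3, 347.8, 0.4]]
side hook_seat [[307.6, 261.5, 0.7]]
side hook_nose [[307.4, 273.1, 0.7]]
[297.0, 194.3, 313.1, 268.8] 0.94
[238.2, 99.8, 347.7, 378.9] 0.2
side pred seat [304.7738 259.7607] nose [306.3846 272.5779]
```

>>> {"api": "arm_command", "payload": {
  "moves": [0.0015,0,0.0013,0,0.003,0,0.0027,0,0.003,0,0.0027,0]
}}

```text
time: 29.38
eef_pos: [0.3937, 0.2777, 0.2069]
eef_rot: [[-0.314, -0.878, 0.361], [-0.586, 0.478, 0.654], [-0.747, -0.006, -0.665]]
ft_force: [-0.0, -1.1, 10.0]
width: 0.034
finger_force: 45.0
```

The gauge is at about 14 N and the latch is not yielding, with sideways force on the hook: the pin is against the back bar, where the latch is stiffest. I'll unload and back the hook off so the pin moves towards the nose, while staying behind it.

>>> {"api": "arm_command", "payload": {
  "moves": [-0.0074,0,-0.0067,0,-0.0155,0,-0.014,0,-0.0229,0,-0.0208,0,-0.0211,-0.003,-0.0228,0,-0.0194,-0.006,-0.0247,0]
}}

```text
time: 29.8
eef_pos: [0.3942, 0.2694, 0.2361]
eef_rot: [[-0.315, -0.879, 0.357], [-0.589, 0.476, 0.653], [-0.744, -0.005, -0.668]]
ft_force: [-0.6, 1.3, -4.5]
width: 0.0341
finger_force: 45.0
```

>>> {"api": "arm_command", "payload": {
  "moves": [0,0,0,0,0,0,0,0]
}}

```text
time: 29.97
eef_pos: [0.3949, 0.2687, 0.2351]
eef_rot: [[-0.318, -0.878, 0.358], [-0.589, 0.479, 0.651], [-0.743, -0.003, -0.669]]
ft_force: [0.4, -0.4, -3.0]
width: 0.034
finger_force: 45.0
```

>>> {"api": "arm_command", "payload": {
  "moves": [0.0055,0,0.005,0,0.0111,0,0.01,0,0.0111,0,0.01,0]
}}

```text
time: 30.22
eef_pos: [0.3956, 0.2692, 0.2201]
eef_rot: [[-0.318, -0.878, 0.359], [-0.588, 0.479, 0.652], [-0.744, -0.003, -0.668]]
ft_force: [-0.5, -0.4, 4.0]
width: 0.0341
finger_force: 45.0
```

>>> {"api": "arm_command", "payload": {
  "moves": [0.003,0,0.0027,0,0.0045,0,0.004,0,0.0045,0,0.004,0]
}}

```text
time: 30.47
eef_pos: [0.3958, 0.2693, 0.2152]
eef_rot: [[-0.317, -0.878, 0.359], [-0.587, 0.479, 0.652], [-0.745, -0.004, -0.668]]
ft_force: [0.5, -0.5, 4.5]
width: 0.0342
finger_force: 45.0
```

>>> {"api": "arm_command", "payload": {
  "moves": [0.0035,0,0.0032,0,0.006,0,0.0054,0,0.006,0,0.0054,0]
}}

```text
time: 30.72
eef_pos: [0.3956, 0.2694, 0.2072]
eef_rot: [[-0.317, -0.878, 0.359], [-0.588, 0.479, 0.652], [-0.745, -0.004, -0.667]]
ft_force: [1.8, 0.8, -0.9]
width: 0.0339
finger_force: 45.0
```

>>> {"api": "arm_command", "payload": {
  "moves": [0.0035,0,0.0032,0,0.0052,0,0.0047,0,0.0052,0,0.0047,0]
}}

```text
time: 30.97
eef_pos: [0.3952, 0.2691, 0.1997]
eef_rot: [[-0.317, -0.878, 0.358], [-0.588, 0.479, 0.652], [-0.744, -0.004, -0.668]]
ft_force: [0.0, -0.4, 3.6]
width: 0.0342
finger_force: 45.0
```

The force dropped and then rose again at the seat height (pin about 148 mm up the hook), so it has clicked through. I'll relax to the weight's own load and check before letting go.

>>> {"api": "arm_command", "payload": {
  "moves": [-0.002,0,-0.0019,0,-0.0042,0,-0.0038,0,-0.0063,0,-0.0057,0,-0.0063,0,-0.0057,0]
}}

```text
time: 31.3
eef_pos: [0.3949, 0.2692, 0.209]
eef_rot: [[-0.316, -0.879, 0.358], [-0.589, 0.478, 0.652], [-0.744, -0.005, -0.668]]
ft_force: [-0.8, -0.0, -0.7]
width: 0.0343
finger_force: 45.0
```

```bash
python3 - <<'E'
from fit import *
o=arm.get_obs(); p=np.array(o["eef_pos"]); w=p+[.062,.111,-.1547]; print(o["time"],p,w,o["ft_force"])
viewer.read_camera("side"); spots("side",["lower_pin","upper_weight","hook_seat","short_weight","long_weight"])
E
```

```text
31.3 [0.3949 0.2692 0.209 ] [0.4569 0.3802 0.0543] [-0.7673 -0.0329 -0.6626]
side lower_pin [[304.6, 258.6, 0.6]]
side upper_weight [[306.3, 231.8, 0.7]]
side hook_seat [[307.0, 260.5, 0.6]]
side short_weight [[341.7, 368.4, 0.9]]
side long_weight [[304.2, 323.4, 0.9]]
```

>>> {"api": "arm_command", "payload": {
  "moves": [0,0,0,0,0,0,0,0,0,0,0,0,0,0,0,0,0,0,0,0],
  "jaw": 0.14
}}

```text
time: 32.02
eef_pos: [0.3952, 0.2692, 0.2084]
eef_rot: [[-0.317, -0.878, 0.358], [-0.588, 0.478, 0.652], [-0.744, -0.004, -0.668]]
ft_force: [0.8, 0.6, -0.1]
width: 0.0499
finger_force: 0.0
```

>>> {"api": "arm_command", "payload": {
  "moves": [0,0,-0.01,0,0,0,-0.025,0,0,0,-0.045,0,0,0,-0.07,0,0,0,-0.1,0]
}}

```text
time: 32.43
eef_pos: [0.3593, 0.2035, 0.2751]
eef_rot: [[-0.318, -0.878, 0.358], [-0.589, 0.479, 0.651], [-0.743, -0.003, -0.669]]
ft_force: [-0.2, -0.7, 0.8]
width: 0.0499
finger_force: 0.0
```

>>> {"api": "arm_command", "payload": {
  "moves": [0,0,-0.03,0,0,0,-0.05,0,0,0,-0.05,0,0,0,-0.05,0,0,0,-0.05,0]
}}

```text
time: 32.85
eef_pos: [0.3413, 0.1717, 0.3086]
eef_rot: [[-0.316, -0.878, 0.359], [-0.588, 0.478, 0.653], [-0.745, -0.004, -0.668]]
ft_force: [-0.0, 0.1, -0.5]
width: 0.05
finger_force: 0.0
```

```bash
python3 - <<'E'
from fit import *
o=arm.get_obs(); print(o["time"],o["eef_pos"],o["ft_force"],o["width"])
for k in range(2):
    viewer.read_camera("side"); spots("side",["lower_pin","upper_weight","hook_seat","long_weight","short_weight","beaker_100","conical_flask_50"])
for r in viewer.trace("side","long_weight")[:3]: print(r["box"],r["confidence"])
E
```

```text
32.85 [0.3413 0.1717 0.3086] [-0.0354  0.0765 -0.534 ] 0.050033398587748204
side lower_pin [[306.0, 261.1, 0.7]]
side upper_weight [[306.9, 228.8, 0.8]]
side hook_seat [[307.9, 258.3, 0.9], [338.3, 230.5, 0.7], [338.6, 364.9, 0.5]]
side long_weight [[337.0, 279.9, 1.0], [309.9, 326.1, 0.9], [305.3, 193.2, 0.6]]
side short_weight [[338.1, 369.1, 0.7], [301.6, 193.4, 0.4], [304.7, 233.4, 0.4]]
side beaker_100 [[310.1, 383.6, 0.6], [307.4, 325.5, 0.2]]
side conical_flask_50 [[310.4, 415.6, 0.7]]
side lower_pin [[309.2, 262.6, 0.9]]
side upper_weight [[306.0, 232.5, 0.6], [307.2, 260.6, 0.3]]
side hook_seat [[336.9, 230.4, 0.8], [308.1, 260.2, 0.6]]
side long_weight [[337.7, 281.4, 1.0], [309.7, 325.3, 0.8]]
side short_weight [[341.3, 366.9, 0.9]]
side beaker_100 [[307.9, 386.0, 0.9]]
side conical_flask_50 [[309.1, 414.0, 0.8]]
[332.3, 225.5, 345.8, 284.3] 0.89
[298.4, 252.0, 316.8, 331.9] 0.66
```

The chain hangs: pin and hook seat coincide, the gauge has sunk about 7 mm, and nothing else has moved. I'll let the swing die down.

>>> {"api": "arm_command", "payload": {
  "moves": [0,0,0,0,0,0,0,0,0,0,0,0,0,0,0,0,0,0,0,0]
}}

```text
time: 34.12
eef_pos: [0.3413, 0.1714, 0.3086]
eef_rot: [[-0.317, -0.878, 0.358], [-0.588, 0.478, 0.652], [-0.744, -0.004, -0.668]]
ft_force: [-0.2, -0.5, 0.4]
width: 0.0502
finger_force: 0.0
```

>>> {"api": "arm_command", "payload": {
  "moves": [0,0,0,0,0,0,0,0,0,0,0,0,0,0,0,0,0,0,0,0]
}}

```text
time: 34.53
eef_pos: [0.3414, 0.1714, 0.3086]
eef_rot: [[-0.317, -0.878, 0.358], [-0.588, 0.478, 0.652], [-0.744, -0.004, -0.668]]
ft_force: [-0.3, 0.0, 0.3]
width: 0.0499
finger_force: 0.0
```

>>> {"api": "arm_command", "payload": {
  "moves": [0,0,0,0,0,0,0,0,0,0,0,0,0,0,0,0,0,0,0,0]
}}

```text
time: 34.95
eef_pos: [0.3413, 0.1714, 0.3086]
eef_rot: [[-0.317, -0.878, 0.358], [-0.588, 0.478, 0.652], [-0.744, -0.004, -0.668]]
ft_force: [0.0, 0.3, -0.5]
width: 0.0499
finger_force: 0.0
```

>>> {"api": "arm_command", "payload": {
  "moves": [0,0,0,0,0,0,0,0,0,0,0,0,0,0,0,0,0,0,0,0]
}}

```text
time: 35.37
eef_pos: [0.3414, 0.1714, 0.3086]
eef_rot: [[-0.317, -0.878, 0.358], [-0.588, 0.478, 0.652], [-0.744, -0.004, -0.668]]
ft_force: [-0.5, -0.4, 0.6]
width: 0.0499
finger_force: 0.0
```

>>> {"api": "arm_command", "payload": {
  "moves": [0,0,0,0,0,0,0,0,0,0,0,0,0,0,0,0,0,0,0,0]
}}

```text
time: 35.78
eef_pos: [0.3413, 0.1714, 0.3086]
eef_rot: [[-0.317, -0.878, 0.358], [-0.588, 0.478, 0.652], [-0.744, -0.004, -0.668]]
ft_force: [-0.7, 0.4, -0.6]
width: 0.0501
finger_force: 0.0
```

>>> {"api": "arm_command", "payload": {
  "moves": [0,0,0,0,0,0,0,0,0,0,0,0,0,0,0,0,0,0,0,0]
}}

```text
time: 36.2
eef_pos: [0.3413, 0.1714, 0.3086]
eef_rot: [[-0.317, -0.878, 0.358], [-0.588, 0.478, 0.652], [-0.744, -0.004, -0.668]]
ft_force: [0.1, -0.9, 0.2]
width: 0.05
finger_force: 0.0
```

>>> {"api": "arm_command", "payload": {
  "moves": [0,0,0,0,0,0,0,0,0,0,0,0,0,0,0,0,0,0,0,0]
}}

```text
time: 36.62
eef_pos: [0.3414, 0.1714, 0.3086]
eef_rot: [[-0.317, -0.878, 0.358], [-0.588, 0.478, 0.652], [-0.744, -0.004, -0.668]]
ft_force: [-0.8, -0.4, -0.3]
width: 0.05
finger_force: 0.0
```

```bash
python3 - <<'E'
from fit import *
ims=[]
for k in range(7): ims.append(viewer.read_camera("side")[180:340,285:325].astype(int))
print(arm.get_obs()["time"],[np.abs(a-ims[0]).max() for a in ims],[round(np.abs(a-ims[0]).mean(),2) for a in ims])
spots("side",["hook_seat","lower_pin"])
E
```

```text
36.9667 [np.int64(0), np.int64(7), np.int64(7), np.int64(5), np.int64(5), np.int64(21), np.int64(20)] [np.float64(0.0), np.float64(0.76), np.float64(0.75), np.float64(0.75), np.float64(0.76), np.float64(0.76), np.float64(0.79)]
side hook_seat [[310.4, 257.8, 0.8], [336.4, 226.2, 0.7]]
side lower_pin [[308.6, 259.0, 0.7], [308.5, 275.0, 0.2]]
```

>>> {"api": "arm_command", "payload": {
  "moves": [0,0,0,0,0,0,0,0,0,0,0,0,0,0,0,0,0,0,0,0]
}}

```text
time: 37.48
eef_pos: [0.3413, 0.1714, 0.3086]
eef_rot: [[-0.317, -0.878, 0.358], [-0.588, 0.478, 0.652], [-0.744, -0.004, -0.668]]
ft_force: [0.3, -0.9, -0.2]
width: 0.0502
finger_force: 0.0
```

>>> {"api": "arm_command", "payload": {
  "moves": [0,0,0,0,0,0,0,0,0,0,0,0,0,0,0,0,0,0,0,0]
}}

```text
time: 37.9
eef_pos: [0.3413, 0.1714, 0.3086]
eef_rot: [[-0.317, -0.878, 0.358], [-0.588, 0.478, 0.652], [-0.744, -0.004, -0.668]]
ft_force: [-0.2, -0.3, -0.0]
width: 0.0499
finger_force: 0.0
```

>>> {"api": "arm_command", "payload": {
  "moves": [0,0,0,0,0,0,0,0,0,0,0,0,0,0,0,0,0,0,0,0]
}}

```text
time: 38.32
eef_pos: [0.3414, 0.1714, 0.3086]
eef_rot: [[-0.317, -0.878, 0.358], [-0.588, 0.478, 0.652], [-0.744, -0.004, -0.668]]
ft_force: [-1.2, 0.9, 0.4]
width: 0.0502
finger_force: 0.0
```

>>> {"api": "arm_command", "payload": {
  "moves": [0,0,0,0,0,0,0,0,0,0,0,0,0,0,0,0,0,0,0,0]
}}

```text
time: 38.73
eef_pos: [0.3413, 0.1714, 0.3086]
eef_rot: [[-0.317, -0.878, 0.358], [-0.588, 0.478, 0.652], [-0.744, -0.004, -0.668]]
ft_force: [0.4, -0.3, -0.3]
width: 0.0501
finger_force: 0.0
```

```bash
python3 -c "
from bench import arm
print(arm.get_obs()['time'],arm.finish_job())"
```

```text
the job is handed in; nothing more can be done
38.7333 None
```

Handed in at 38.7 s: the long weight hangs still on the first weight's loop, with the pin at the top of the hook, the latch inferred shut from the force drop, a peak push of about 14 N, and the short weight and glassware where they stood; I viewed 11 pictures, one over the limit of 10.

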